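# Fetch a padlock from behind the bench supplies

## Task

On this locksmith's bench the brass padlock is wanted, but three containers (red spray can, yellow jar, blue tin) stand in the rack in front of it. Stand all three containers out of the way on the black rubber mat, then lay the brass padlock flat in the middle of the green job tray, and after that put each container back upright in the middle of the coaster of its own colour. Leave the black padlock where it lies, and do not knock any container over.

Things in the scene. Friction and masses are not known exactly. Their poses are not given: they have to be found in the camera images.
- spray_red: Red spray can with a white band and red cap, 53 mm diameter, straight-sided up to 105 mm, narrow cap above, 145 mm tall in all, 0.17 to 0.34 kg. Origin: centre of its foot, z up its axis. Grip it anywhere on the straight side.
- jar_yellow: White plastic jar with a yellow label and ribbed yellow screw lid, 58 mm diameter (lid 59 mm), straight-sided, 117 mm tall, 0.2 to 0.42 kg. Origin: centre of its foot, z up its axis.
- tin_blue: Blue tin with a silver band and steel lid, 57 mm diameter, straight-sided to 115 mm, 122 mm tall in all, 0.22 to 0.45 kg. Origin: centre of its foot, z up its axis.
- padlock_brass: Brass padlock lying flat behind the containers on the rack floor, 12 mm above the bench. Body 40 (x) by 44 (y) by 20 mm thick; a steel shackle stands out of it to x = 50 mm. Origin: under the middle of the body, z up; +x points roughly to the back of the rack. Grip the body across its 44 mm width (along y). 0.17 to 0.34 kg.
- padlock_black: Black laminated padlock of the same size and axes, lying beside the brass one, about 72 mm between centres, on either side of it; to be left alone.
- coaster_red: Flat round red rubber coaster, 82 mm across, 2 mm thick, home of the red spray can, which starts on it. Origin: centre of its underside, on the floor of the white stock rack (fixed; floor 12 mm above the bench, sides 50 mm, back lip 30 mm high above it). x points to the back of the rack, y to its left. The coasters lie in a row along y, 85 mm apart, in any order.
- coaster_yellow: Flat round yellow rubber coaster, 82 mm across, 2 mm thick, home of the yellow jar, which starts on it. Origin: centre of its underside, on the floor of the white stock rack (fixed; floor 12 mm above the bench, sides 50 mm, back lip 30 mm high above it). x points to the back of the rack, y to its left. The coasters lie in a row along y, 85 mm apart, in any order.
- coaster_blue: Flat round blue rubber coaster, 82 mm across, 2 mm thick, home of the blue tin, which starts on it. Origin: centre of its underside, on the floor of the white stock rack (fixed; floor 12 mm above the bench, sides 50 mm, back lip 30 mm high above it). x points to the back of the rack, y to its left. The coasters lie in a row along y, 85 mm apart, in any order.
- mat: Black rubber bench mat, the clear side area, 190 by 190 mm, 3 mm thick, fixed flat on the bench to the left or right of the robot. Origin: centre of its underside; x and y along its edges. The three containers fit on it about 90 mm apart, near three of its corners.
- tray: Shallow green plastic job tray, 140 by 140 mm outside, 132 mm inside, walls 22 mm high, floor 4 mm thick, fixed on the bench on the other hand from the mat (mat left, tray right, or the reverse). Origin: centre of its underside; x and y along its edges.

How it is judged (in metres and radians):
On the way, in this order (a step that is already met when the one before it is completed fails the run):
1. all three containers stand upright and released on the black mat, the brass padlock not yet moved (x of spray_red in the frame of mat between -0.075 and 0.075 m and y of spray_red in the frame of mat between -0.075 and 0.075 m and z of each of spray_red, jar_yellow, tin_blue in the frame of mat below 0.007 m and angle between each of spray_red, jar_yellow, tin_blue's own z axis and vertical below 0.1 rad and linear speed of each of spray_red, jar_yellow, tin_blue below 0.03 m/s and contact force between each of spray_red, jar_yellow, tin_blue and the fingers below 0.05 N and x of jar_yellow in the frame of mat between -0.075 and 0.075 m and y of jar_yellow in the frame of mat between -0.075 and 0.075 m and x of tin_blue in the frame of mat between -0.075 and 0.075 m and y of tin_blue in the frame of mat between -0.075 and 0.075 m and distance of padlock_brass from where it was at the start of the episode below 0.02 m), for 0.2 s.
2. the brass padlock lies flat and released in the middle of the green tray while the containers still stand on the mat (horizontal distance between padlock_brass and tray below 0.02 m and z of padlock_brass in the frame of tray below 0.01 m and angle between padlock_brass's own z axis and vertical below 0.12 rad and linear speed of padlock_brass below 0.02 m/s and contact force between each of padlock_brass, spray_red, jar_yellow, tin_blue and the fingers below 0.05 N and x of spray_red in the frame of mat between -0.075 and 0.075 m and y of spray_red in the frame of mat between -0.075 and 0.075 m and z of each of spray_red, jar_yellow, tin_blue in the frame of mat below 0.007 m and angle between each of spray_red, jar_yellow, tin_blue's own z axis and vertical below 0.1 rad and linear speed of each of spray_red, jar_yellow, tin_blue below 0.03 m/s and x of jar_yellow in the frame of mat between -0.075 and 0.075 m and y of jar_yellow in the frame of mat between -0.075 and 0.075 m and x of tin_blue in the frame of mat between -0.075 and 0.075 m and y of tin_blue in the frame of mat between -0.075 and 0.075 m), for 0.2 s.
At the end, for the whole second after the job is handed in: Each container stands upright and at rest on the coaster of its own colour, centre within 12 mm of the coaster's centre; the brass padlock lies flat in the green tray within 20 mm of its middle; the black padlock is within 15 mm of where it lay; all released (horizontal distance between spray_red and coaster_red below 0.012 m and z of spray_red in the frame of coaster_red below 0.006 m and angle between each of spray_red, jar_yellow, tin_blue's own z axis and vertical below 0.1 rad and linear speed of each of spray_red, jar_yellow, tin_blue, padlock_brass below 0.02 m/s and horizontal distance between jar_yellow and coaster_yellow below 0.012 m and z of jar_yellow in the frame of coaster_yellow below 0.006 m and horizontal distance between tin_blue and coaster_blue below 0.012 m and z of tin_blue in the frame of coaster_blue below 0.006 m and horizontal distance between padlock_brass and tray below 0.02 m and z of padlock_brass in the frame of tray below 0.01 m and angle between padlock_brass's own z axis and vertical below 0.12 rad and contact force between padlock_brass and the fingers below 0.05 N and distance of padlock_black from where it was at the start of the episode below 0.015 m); the robot touches nothing.
It fails at once if a container is knocked over (tipped by more than 35 degrees) (angle between any of spray_red, jar_yellow, tin_blue's own z axis and vertical above 0.6 rad).
It fails at once if the black padlock is carried off or pushed more than 15 mm (distance of padlock_black from where it was at the start of the episode above 0.015 m).
It also fails if it takes over 138 s, if anything falls off the work surface, if the arm or the gripper's body presses on something with over 40 N, if the wrist force passes 120 N, or if a joint passes its speed limit or range.

## Robot

A 6-joint arm with a two-finger parallel gripper is mounted at the origin on the work surface. World frame = base frame: x ahead of the robot, y to its left, z up, the work surface at z = 0. Lengths are in m, angles in degrees, forces in N, time in s.
With the tool pointing down it reaches from about 0.3 to 0.75 m from the base axis. Payload 8.5 kg.
Tool frame: the origin (TCP) lies at the very end of the fingers, on their centre line; the grasp point (between the pads) lies 19 mm behind it; z points along the fingers, y is the direction in which the jaws open and shut (so a half turn about z gives the same grasp; the last joint's range is limited). The gripper opens to 85 mm and grips with 20 to 120 N. Pads are 22 mm wide; open, the fingers measure 114 mm over their backs; the gripper's body (76 mm by 85 mm) begins 54 mm behind the grasp point. The pads swing forward as they close: fully open they stand 13 mm farther back than shut.
Start: joints at [57.221, 21.807, 74.336, -0, 83.858, -12.336], TCP at [0.192, 0.515, 0.231] pointing down, gripper open.
Joint ranges: [-178.18, 178.18], [-50.72, 133.34], [12.68, 142.11], [-81.47, 261.47], [9.98, 163.14], [-165.26, 165.26]. Speed limits (degrees/s): [136.94, 136.94, 180, 180, 180, 180].

## Interface

Orientations are given as a 3x3 rotation matrix whose columns are the frame's x, y, z axes.
In Python, from rig import status, vision, env gives the robot as it stands.
- The arm moves only by the tool send_rows, never from a script. Its argument "targets" is a list of rows, each a list of 7 numbers: the shift along the tool's x, y, z in units of 50 mm (1.0 is 50 mm), then the turn, a rotation vector about the tool's x, y, z in units of 8 degrees (1.0 is 8 degrees), then the finger opening in mm, from 0 to 85.4. A call has 1 to 5 rows; each row is the pose to reach, as a shift and turn from the pose commanded when the call began, along the tool's axes at that moment; what a row does not reach only later rows make up. A row lasts 1/8 s, in which the tool goes at most 62.5 mm and 10.7 degrees, less where a joint would pass 70% of its speed; a pose out of reach is approached as far as the arm can. A call with a gripper value outside its range is refused whole. The fingers move at their own pace and stop on an object; "grip_force" is the grip in N (left out, the last holds). Time passes only in rows, so rows that repeat a pose let the fingers close. It gives the time, the measured TCP pose, the force and the opening at its end, in the units of the state.
- status.observe(): the state, without advancing time (a new reading comes with each control period).
- vision.get_image(name): name is "scene" or "top" or "wrist"; returns (picture, depth): 384x512x3 uint8, red, green, blue; 384x512 float32, m along the optical axis (not along the pixel's ray), 0 where there is no reading.
- vision.camera_model(name): a dict with "camera_matrix" (3x3 intrinsics, pixels), "view" (4x4, takes a point from world to camera coordinates); the wrist camera has in their place "T_tool_cam" (4x4, takes a point from camera to tool coordinates, whose origin is the TCP and whose axes are the flange's). Camera axes: x right, y down, z forward; pixel columns grow to the right and rows downward; lengths in m; the calibration is good to about 2 mm. A picture is of the moment at which its call begins: read the wrist's pose just before it. camera_model takes no time and is no camera call.
- env.close_job(): hands the job in, once; it reports no verdict.
Trained networks look in the newest picture that a camera, given by its name, has taken for a name from the list of things; names that differ only in an ending like _2 or _b are one class to them, and where a whole thing is asked for, a point or a joint stands for the part that bears it (a point fixed in the world has none). Each returns a list of dicts, best first, with "p" (0 to 1); they miss things now and then, are a little off and sometimes report something else, mostly with a low value. They report only what shows in the picture. A call takes as long as a camera call.
- vision.masks_of(camera, label): "pixels" (384x512 bool, what is visible of it) and "extent" ([left, top, right, bottom] in pixels, round what is visible of it).
The state is a dict: "time_s": time; "q": joint angles; "qvel": joint speeds; "joint_efforts": joint torques, N m; "position": TCP position; "tool_rot": TCP orientation; "ft_force": force on the tool from outside, world axes, zero at the start; "wrist_torque": the same for the moment, N m; "grip_width": finger opening in m.
Only numpy, scipy, OpenCV 4.12 (cv2) and the standard library are available. Lean on these libraries where they do the work, as an engineer would, in place of code of your own. Each camera call takes 0.05 s, during which the arm holds its last target.

## Working session

There is one attempt and no reset: what is moved stays moved. The work goes in short steps, Python scripts to look and compute and a tool call to move; the robot and the scene stay as the last step left them, time stands still between calls to the robot, and variables do not carry over. Pictures are saved under pics/ and viewed, and the job is handed in when it is done.

Besides the shell and the picture viewer there is one more tool, called after ">>>" by a JSON object that holds its "op" and its "data", one argument or row to a line. send_rows: Moves the arm, as the interface text tells. Its arguments: {"type":"object","properties":{"targets":{"type":"array","items":{"type":"array","items":{"type":"number"}}},"grip_force":{"type":"number"}},"required":["targets"]}

```bash
ls; mkdir -p pics; python3 - <<'E'
from rig import status, vision, env
import cv2, numpy as np
s=status.observe(); print(s)
for n in ['scene','top','wrist']:
    p,d=vision.get_image(n); cv2.imwrite(f'pics/{n}0.png',p[:,:,::-1]); np.save(f'pics/{n}0.npy',d)
    print(n,vision.camera_model(n))
E
```

```text
pics
{'time_s': 0.0, 'q': array([ 5.72220473e+01,  2.18419250e+01,  7.43880132e+01, -9.27448884e-04,
        8.38611818e+01, -1.23361471e+01]), 'qvel': array([ 0.01226639,  0.00917804,  0.01292941,  0.06663597, -0.17498242,
        0.03251521]), 'joint_efforts': array([-2.83153912e-05, -4.48457980e+01, -2.31278443e+01, -3.13678702e-04,
        4.74952729e-03,  1.23143266e-05]), 'position': array([0.19191863, 0.51507963, 0.23068386]), 'tool_rot': array([[-9.37027878e-01,  3.49253543e-01, -8.47455914e-04],
       [ 3.49254421e-01,  9.37026968e-01, -1.34583398e-03],
       [ 3.24051760e-04, -1.55706168e-03, -9.99998735e-01]]), 'ft_force': array([-0.703088  , -0.29606952, -0.21577671]), 'wrist_torque': array([-0.02839831, -0.00218216, -0.02178998]), 'grip_width': 0.08541293886841878}
scene {'camera_matrix': array([[460.67781664,   0.        , 249.47212089],
       [  0.        , 460.67781664, 193.72687081],
       [  0.        ,   0.        ,   1.        ]]), 'view': array([[ 0.72108047,  0.69274368, -0.01221271, -0.4048526 ],
       [ 0.59699274, -0.63016548, -0.49647873, -0.31943078],

[... 389 characters left out ...]
, -0.02534323, -0.15415551,  0.56097413],
       [ 0.15458147, -0.01579696, -0.98785375,  1.05296053],
       [ 0.        ,  0.        ,  0.        ,  1.        ]])}
wrist {'camera_matrix': array([[296.17212356,   0.        , 256.60074455],
       [  0.        , 296.17212356, 188.32242243],
       [  0.        ,   0.        ,   1.        ]]), 'T_tool_cam': array([[ 8.69460632e-04, -9.59021756e-01, -2.83331106e-01,
         7.18837923e-02],
       [ 9.99999539e-01,  9.49296120e-04, -1.44479023e-04,
        -4.00977454e-04],
       [ 4.07523646e-04, -2.83330849e-01,  9.59022139e-01,
        -1.41414495e-01],
       [ 0.00000000e+00,  0.00000000e+00,  0.00000000e+00,
         1.00000000e+00]])}
```

View pics/top0.png

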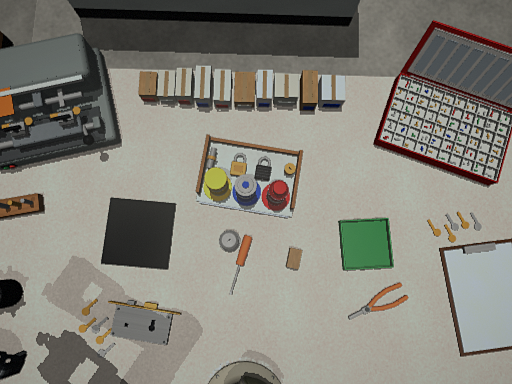

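View pics/scene0.png

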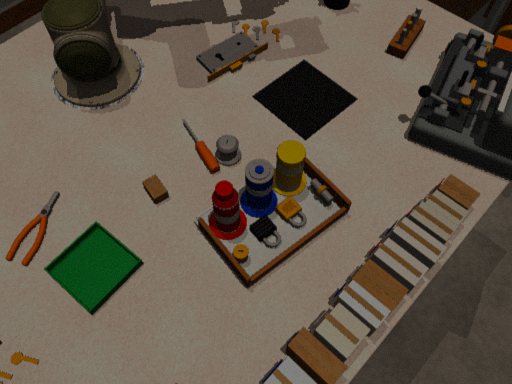

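View pics/wrist0.png

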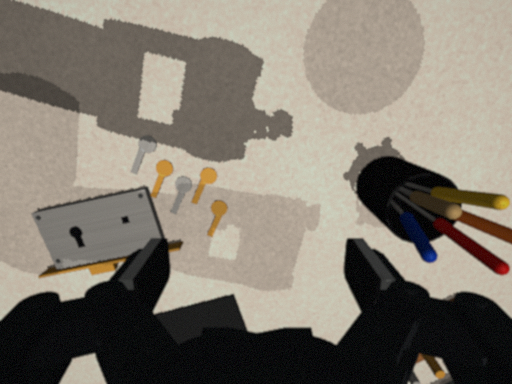

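The top view shows the yellow, blue and red containers in the rack at about (217,183), (246,190) and (277,194). The brass padlock is at (238,167), the black one at (263,170), the mat at (139,233) on the left and the tray at (366,244) on the right.

```bash
cat > h.py <<'E'
from rig import status, vision, env
import cv2, numpy as np
def cloud(cam,s=None):
    p,d=vision.get_image(cam); m=vision.camera_model(cam); K=m['camera_matrix']
    v,u=np.mgrid[0:384,0:512]
    c=np.stack([(u-K[0,2])/K[0,0]*d,(v-K[1,2])/K[1,1]*d,d,np.ones_like(d)],-1)
    if cam=='wrist':
        T=np.eye(4);T[:3,:3]=s['tool_rot'];T[:3,3]=s['position'];T=T@m['T_tool_cam']
    else: T=np.linalg.inv(m['view'])
    return p,d,(c@T.T)[...,:3]
def circ(xy):
    A=np.c_[2*xy,np.ones(len(xy))];b=(xy**2).sum(1)
    s=np.linalg.lstsq(A,b,rcond=None)[0];return s[:2],np.sqrt(s[2]+s[:2]@s[:2])
def fitr(xy,r):
    from scipy.optimize import least_squares
    o=least_squares(lambda c:np.hypot(*(xy-c).T)-r,xy.mean(0),loss='soft_l1',f_scale=.001);return o.x
E
python3 - <<'E'
from h import *
import pickle
out={}
for cam in ['top','scene']:
    p,d,X=cloud(cam)
    for n in ['spray_red','jar_yellow','tin_blue','padlock_brass','padlock_black','coaster_red','coaster_yellow','coaster_blue','mat','tray']:
        r=vision.masks_of(cam,n)
        if not r: print(cam,n,'none');continue
        m=r[0]['pixels']&(d>0); P=X[m]; out[cam,n]=P
        print(cam,n,[round(q['p'],2) for q in r],r[0]['extent'],m.sum(),'med',np.median(P,0).round(4),'lo',np.percentile(P,3,axis=0).round(3),'hi',np.percentile(P,97,axis=0).round(3))
pickle.dump(out,open('m0.pkl','wb'))
E
```

```text
top spray_red [0.98, 0.59, 0.58] [265.4, 181.1, 289.9, 203.0] 458 med [ 0.5585 -0.0715  0.1312] lo [ 0.542 -0.1    0.014] hi [ 0.59  -0.05   0.162]
top jar_yellow [0.69, 0.48] [205.3, 166.8, 226.1, 198.9] 493 med [0.5853 0.0862 0.1313] lo [0.564 0.062 0.04 ] hi [0.615 0.113 0.136]
top tin_blue [0.62] [232.3, 173.1, 258.3, 203.4] 526 med [0.5701 0.0112 0.1318] lo [ 0.549 -0.014  0.016] hi [0.603 0.037 0.138]
top padlock_brass [0.53] [228.7, 153.1, 246.3, 181.4] 259 med [0.6465 0.0365 0.0328] lo [0.624 0.014 0.014] hi [0.684 0.054 0.037]
top padlock_black [0.62] [254.4, 157.3, 271.2, 182.3] 281 med [ 0.6393 -0.0383  0.032 ] lo [ 0.614 -0.058  0.018] hi [ 0.677 -0.018  0.037]
top coaster_red [0.7, 0.41, 0.38] [261.9, 183.0, 293.8, 209.6] 276 med [ 0.5502 -0.0608  0.0152] lo [ 0.529 -0.112  0.011] hi [ 0.594 -0.037  0.051]
top coaster_yellow [0.64] [204.2, 181.5, 233.5, 202.8] 183 med [0.5689 0.0946 0.015 ] lo [0.552 0.055 0.012] hi [0.601 0.13  0.019]
top coaster_blue [0.64] [234.7, 187.9, 261.6, 206.0] 119 med [ 0.5534 -0.006   0.0148] lo [ 0.54  -0.028  0.011] hi [0.59  0.04  0.019]
t
[... 704 characters left out ...]
cene padlock_black [0.93] [249.2, 214.0, 284.7, 246.6] 546 med [ 0.6427 -0.0388  0.0298] lo [ 0.617 -0.058  0.014] hi [ 0.678 -0.016  0.034]
scene coaster_red [0.77] [212.5, 211.7, 246.8, 237.3] 337 med [ 0.5858 -0.0914  0.0132] lo [ 0.536 -0.11   0.01 ] hi [ 0.605 -0.041  0.016]
scene coaster_yellow [0.56, 0.34] [271.0, 175.8, 308.4, 194.6] 219 med [0.6148 0.0744 0.0131] lo [0.576 0.055 0.01 ] hi [0.631 0.125 0.016]
scene coaster_blue [0.61] [239.5, 189.8, 276.7, 217.8] 366 med [ 0.5948 -0.0103  0.0131] lo [ 0.544 -0.029  0.01 ] hi [0.617 0.042 0.016]
scene mat [0.68] [254.8, 60.4, 355.0, 140.0] 4313 med [0.4587 0.3089 0.0021] lo [ 0.365  0.223 -0.001] hi [0.544 0.403 0.005]
scene tray none
```

```bash
python3 - <<'E'
from h import *
import pickle
from scipy.optimize import least_squares
o=pickle.load(open('m0.pkl','rb'))
for n,r,h in [('spray_red',.0265,.105),('jar_yellow',.029,.117),('tin_blue',.0285,.115)]:
    for cams in [['top'],['scene'],['top','scene']]:
        P=np.concatenate([o[c,n] for c in cams]); z=P[:,2]
        s=P[(z>.03)&(z<.014+h-.01)][:,:2]
        print(n,cams,len(s),fitr(s,r).round(4), circ(s))
    P=o['top',n]; t=P[P[:,2]>.014+h-.005+(0.012 if 'spray' not in n else .03)]; print(' top cap centre',t.mean(0).round(4),len(t))
for n in 'red','yellow','blue':
    P=np.concatenate([o[c,'coaster_'+n] for c in ['top','scene']]);P=P[(P[:,2]<.019)]
    xy=P[:,:2]
    hull=cv2.convexHull(xy.astype(np.float32))[:,0]
    # robust disc: min area-outliers
    print('coaster',n,cv2.minEnclosingCircle(hull), fitr(hull,.041).round(4))
for n in ['mat','tray']:
  for c in ['top','scene']:
    if (c,n) in o:
        P=o[c,n]; 
        print(n,c,cv2.minAreaRect(P[:,:2].astype(np.float32)))
        m,_=np.median(P,0),0; 
for c,n in [('top','padlock_brass'),('top','padlock_black'),('scene','padlock_black')]:
    P=o[c,n];b=P[(P[:,2]>.028)]; print(n,c,cv2.minAreaRect(b[:,:2].astype(np.float32)),len(b))
E
python3 - <<'E'
import cv2
for n,b in [('top',(100,130,400,280)),('scene',(190,50,360,290))]:
    im=cv2.imread(f'pics/{n}0.png')[b[1]:b[3],b[0]:b[2]]
    k=min(800/im.shape[1],600/im.shape[0]); cv2.imwrite(f'pics/{n}0z.png',cv2.resize(im,None,fx=k,fy=k,interpolation=cv2.INTER_CUBIC))
E
```

```text
spray_red ['top'] 80 [ 0.568  -0.0757] (array([ 0.56786015, -0.07562948]), np.float64(0.026363516280446413))
spray_red ['scene'] 447 [ 0.568 -0.074] (array([ 0.56838072, -0.07427978]), np.float64(0.026132806981258215))
spray_red ['top', 'scene'] 527 [ 0.568  -0.0742] (array([ 0.5682147 , -0.07442924]), np.float64(0.026174798549292534))
 top cap centre [ 0.5666 -0.075   0.1597] 155
jar_yellow ['top'] 105 [0.5931 0.0895] (array([0.59316246, 0.08953129]), np.float64(0.02908011136891955))
jar_yellow ['scene'] 599 [0.5934 0.091 ] (array([0.59365069, 0.09063735]), np.float64(0.028677139845502183))
jar_yellow ['top', 'scene'] 704 [0.5932 0.0908] (array([0.59316351, 0.09087881]), np.float64(0.029141475721303864))
 top cap centre [0.5989 0.1102 0.1384] 1
tin_blue ['top'] 91 [0.5774 0.0111] (array([0.58661679, 0.0115811 ]), np.float64(0.0366069507993249))
tin_blue ['scene'] 570 [0.5773 0.0128] (array([0.57767282, 0.01239913]), np.float64(0.028050412042264872))
tin_blue ['top', 'scene'] 661 [0.5773 0.0127] (array([0.57763808, 0.01273777]), np.float64(0.028424149666856975))
 top cap centre [0.57
[... 338 characters left out ...]
3118440508842468), (0.1893327236175537, 0.18975821137428284), 86.1648178100586)
mat scene ((0.45340847969055176, 0.31596288084983826), (0.1980164498090744, 0.1946522742509842), 86.19129180908203)
tray top ((0.43828678131103516, -0.333423912525177), (0.13940005004405975, 0.1405297964811325), 4.276620864868164)
padlock_brass top ((0.6456090211868286, 0.03355338051915169), (0.043484676629304886, 0.07904372364282608), 77.51598358154297) 204
padlock_black top ((0.6460164785385132, -0.03909914195537567), (0.04384239390492439, 0.06491485983133316), 81.0531005859375) 225
padlock_black scene ((0.6469926834106445, -0.03731545805931091), (0.04392285272479057, 0.06372124701738358), 82.4078369140625) 351
```

View pics/top0z.png

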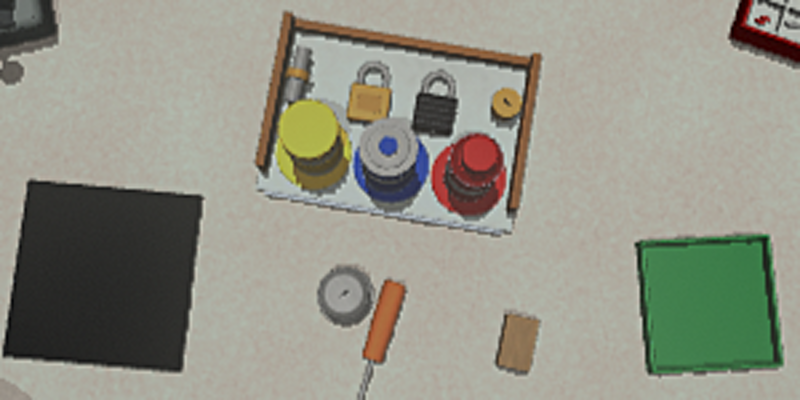

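View pics/scene0z.png

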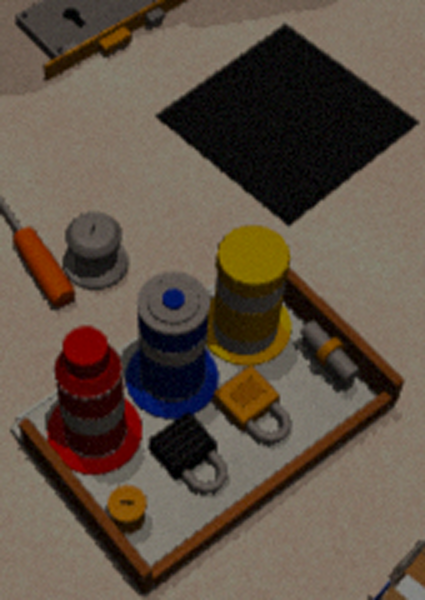

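Both cameras agree on the containers: red (0.568, -0.075), blue (0.577, 0.0125), yellow (0.593, 0.091). The coaster row is turned by about -8.6°. I'll grip along the rack's x axis, where there are no neighbours, starting with red.

```bash
cat > mv.py <<'E'
import sys,numpy as np
from scipy.spatial.transform import Rotation as Rn
from rig import status
def go(x,y,z,jaw=-8.6):
    s=status.observe();R=s['tool_rot'];p=s['position']
    a=np.radians(jaw);Y=np.array([np.cos(a),np.sin(a),0]);Z=np.array([0,0,-1.]);T=np.c_[np.cross(Y,Z),Y,Z]
    d=R.T@(np.array([x,y,z])-p)/.05; r=Rn.from_matrix(R.T@T).as_rotvec(degrees=True)/8
    print('shift',d.round(3),'turn',r.round(3),'| pos',p.round(4),'t',s['time_s'],'w',round(s['grip_width'],4),'F',s['ft_force'].round(1),'q',s['q'].round(1))
if __name__=='__main__': go(*map(float,sys.argv[1:]))
E
python3 mv.py .568 -.0745 .25
```

```text
shift [-11.165  -8.428  -0.373] turn [0.   0.   9.77] | pos [0.1921 0.5153 0.2313] t 1.25 w 0.0857 F [-0.1 -0.  -0.9] q [ 57.2  21.8  74.3  -0.   83.9 -12.3]
```

>>> {"op": "send_rows", "data": {
  "targets": [
    [-1,-0.8,-0.2,0,0,1.2,85],
    [-2,-1.6,-0.37,0,0,2.4,85],
    [-3,-2.3,-0.37,0,0,3.6,85],
    [-4,-3,-0.37,0,0,4.8,85],
    [-5,-3.8,-0.37,0,0,6,85]
  ],
  "grip_force": 60
}}

```text
time_s: 1.88
position: [0.3594, 0.2508, 0.2501]
tool_rot: [[-0.362, 0.932, 0.001], [0.932, 0.362, 0.0], [-0.0, 0.001, -1.0]]
ft_force: [0.6, 0.8, -0.2]
grip_width: 0.0852
```

```bash
python3 mv.py .568 -.0745 .25
```

```text
shift [-7.575e+00  1.530e+00  3.000e-03] turn [ 6.000e-03 -1.000e-03  3.731e+00] | pos [0.3594 0.2508 0.2501] t 1.875 w 0.0852 F [ 0.6  0.8 -0.2] q [19.4  9.6 88.6 -0.  81.7 -1.9]
```

>>> {"op": "send_rows", "data": {
  "targets": [
    [-1.4,0.3,0,0,0,0.9,85],
    [-2.9,0.6,0,0,0,1.8,85],
    [-4.4,0.9,0,0,0,2.8,85],
    [-5.8,1.2,0,0,0,3.73,85],
    [-6.8,1.4,0,0,0,3.73,85]
  ]
}}

```text
time_s: 2.5
position: [0.5305, -0.011, 0.25]
tool_rot: [[0.146, 0.989, 0.0], [0.989, -0.146, 0.0], [0.0, 0.0, -1.0]]
ft_force: [1.3, 0.6, 0.3]
grip_width: 0.085
```

```bash
python3 mv.py .568 -.0745 .25
```

```text
shift [-1.148  0.928 -0.   ] turn [ 0.003 -0.001  0.027] | pos [ 0.5305 -0.011   0.25  ] t 2.5 w 0.085 F [1.3 0.6 0.3] q [-14.   19.1  75.4   0.   85.5  -5.6]
```

>>> {"op": "send_rows", "data": {
  "targets": [
    [-0.6,0.5,0,0,0,0,85],
    [-1.15,0.93,0,0,0,0,85],
    [-1.15,0.93,0,0,0,0,85],
    [-1.15,0.93,0.5,0,0,0,85],
    [-1.15,0.93,1,0,0,0,85]
  ]
}}

```text
time_s: 3.12
position: [0.5669, -0.0717, 0.1995]
tool_rot: [[0.143, 0.99, 0.001], [0.99, -0.143, -0.0], [0.0, 0.001, -1.0]]
ft_force: [0.7, -0.1, 0.0]
grip_width: 0.085
```

```bash
python3 mv.py .568 -.0745 .093; python3 - <<'E'
from h import *
s=status.observe()
p,d,X=cloud('wrist',s);cv2.imwrite('pics/w1.png',p[:,:,::-1])
p,d,X=cloud('scene');cv2.imwrite('pics/s1.png',p[:,:,::-1])
E
```

```text
shift [-0.053  0.028  2.13 ] turn [ 0.004 -0.001  0.044] | pos [ 0.5669 -0.0717  0.1995] t 3.125 w 0.085 F [ 0.7 -0.1  0. ] q [-19.1  25.3  74.    0.   80.6 -10.8]
```

View pics/w1.png

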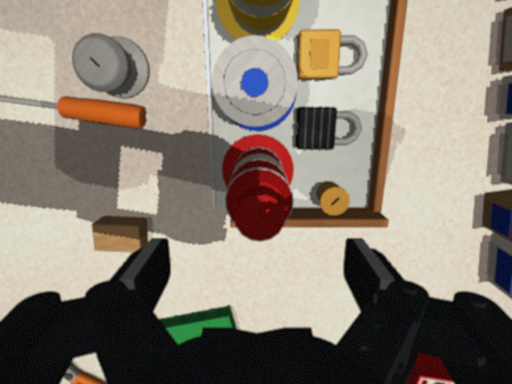

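View pics/s1.png

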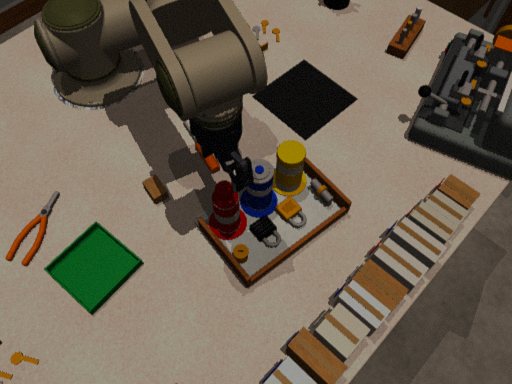

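```bash
python3 - <<'E'
from h import *
m=vision.camera_model('scene')
for P in [(.567,-.0717,.1995),(.567,-.0717,.159)]:
    c=m['view']@np.r_[P,1]; c=m['camera_matrix']@c[:3]; print(c[:2]/c[2])
s=status.observe();p,d,X=cloud('wrist',s)
r=vision.masks_of('wrist','spray_red'); P=X[r[0]['pixels']&(d>0)]
print(r[0]['p'],r[0]['extent'],np.percentile(P,[3,50,97],axis=0).round(3))
t=P[P[:,2]>.15];print('cap',t.mean(0),len(t),cv2.minEnclosingCircle(t[:,:2].astype(np.float32)))
b=P[(P[:,2]<.11)&(P[:,2]>.03)];print(fitr(b[:,:2],.0265))
E
```

```text
[222.69378931 174.35511505]
[224.04898615 185.88116663]
0.81 [226.3, 148.2, 289.8, 241.9] [[ 0.547 -0.088  0.038]
 [ 0.569 -0.064  0.134]
 [ 0.59  -0.05   0.159]]
cap [ 0.56843945 -0.07371215  0.15752282] 2061 ((0.5682054162025452, -0.07532711327075958), 0.01762218587100506)
[ 0.56818547 -0.07593962]
```

The wrist view confirms the red cap centre at (0.568, -0.0745), with its top at 0.158 m. Descending.

>>> {"op": "send_rows", "data": {
  "targets": [
    [-0.04,0.03,0.6,0,0,0,85],
    [-0.05,0.03,1.2,0,0,0,85],
    [-0.05,0.03,1.7,0,0,0,85],
    [-0.05,0.03,2.1,0,0,0,85],
    [-0.05,0.03,2.13,0,0,0,85]
  ]
}}

```text
time_s: 3.95
position: [0.5685, -0.0751, 0.0935]
tool_rot: [[0.144, 0.99, -0.0], [0.99, -0.144, 0.0], [0.0, -0.0, -1.0]]
ft_force: [0.3, -0.1, -0.2]
grip_width: 0.0854
```

```bash
python3 mv.py .568 -.0745 .093
```

```text
shift [ 0.01  -0.011  0.011] turn [-0.003 -0.001  0.041] | pos [ 0.5685 -0.0751  0.0935] t 3.95 w 0.0854 F [ 0.3 -0.1 -0.2] q [-19.3  31.7  82.2   0.   66.2 -11.1]
```

Close, watching the force.

>>> {"op": "send_rows", "data": {
  "targets": [
    [0,0,0,0,0,0,45],
    [0,0,0,0,0,0,45],
    [0,0,0,0,0,0,45],
    [0,0,0,0,0,0,45],
    [0,0,0,0,0,0,45]
  ],
  "grip_force": 60
}}

```text
time_s: 4.58
position: [0.5689, -0.0754, 0.0951]
tool_rot: [[0.144, 0.99, 0.002], [0.99, -0.144, -0.001], [-0.001, 0.002, -1.0]]
ft_force: [-3.2, 0.3, 6.3]
grip_width: 0.0516
```

>>> {"op": "send_rows", "data": {
  "targets": [
    [0,0,0,0,0,0,40],
    [0,0,-0.2,0,0,0,40],
    [0,0,-0.5,0,0,0,40],
    [0,0,-1.0,0,0,0,40],
    [0,0,-1.6,0,0,0,40]
  ]
}}

```text
time_s: 5.2
position: [0.5682, -0.0752, 0.1747]
tool_rot: [[0.144, 0.99, -0.0], [0.99, -0.144, 0.0], [0.0, -0.0, -1.0]]
ft_force: [0.0, 0.2, -2.8]
grip_width: 0.0512
```

```bash
python3 - <<'E'
from h import *
p,d,X=cloud('scene');cv2.imwrite('pics/s2.png',cv2.resize(p[60:280,130:380,::-1],None,fx=2.7,fy=2.7))
E
```

```text
(no output)
```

View pics/s2.png

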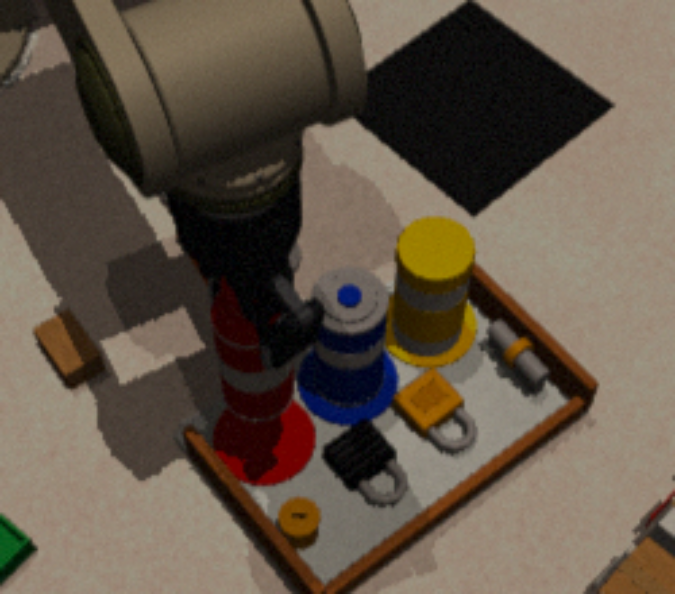

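The red can is held upright above its coaster, with its foot at about zoomed (258,405). Next, carry it to the mat.

```bash
python3 mv.py .4069 .3672 .25
```

```text
shift [ 8.294 -4.49  -1.461] turn [0.051 0.01  0.041] | pos [ 0.5699 -0.0757  0.1791] t 5.25 w 0.0516 F [ 1.3 -1.   1.1] q [-19.4  26.5  75.6   0.   77.5 -11.1]
```

>>> {"op": "send_rows", "data": {
  "targets": [
    [0,-0.1,-0.8,0,0,0,40],
    [0.5,-0.3,-1.4,0,0,0,40],
    [1.2,-0.7,-1.46,0,0,0,40],
    [2.0,-1.1,-1.46,0,0,0,40],
    [2.9,-1.6,-1.46,0,0,0,40]
  ]
}}

```text
time_s: 5.88
position: [0.5096, 0.0808, 0.2464]
tool_rot: [[0.145, 0.989, 0.0], [0.989, -0.145, 0.0], [0.0, 0.0, -1.0]]
ft_force: [1.2, 0.6, -2.2]
grip_width: 0.0513
```

>>> {"op": "send_rows", "data": {
  "targets": [
    [0.9,-0.5,0,0,0,0,40],
    [1.8,-1.0,0,0,0,0,40],
    [2.7,-1.5,0,0,0,0,40],
    [3.6,-2.0,0,0,0,0,40],
    [4.3,-2.3,0,0,0,0,40]
  ]
}}

```text
time_s: 6.5
position: [0.4261, 0.3108, 0.2466]
tool_rot: [[0.143, 0.99, 0.0], [0.99, -0.143, 0.0], [0.0, 0.0, -1.0]]
ft_force: [0.1, 0.8, -2.9]
grip_width: 0.0512
```

```bash
python3 mv.py .4069 .3672 .25
```

```text
shift [ 1.061 -0.541 -0.068] turn [ 0.002 -0.002  0.048] | pos [0.4261 0.3108 0.2466] t 6.5 w 0.0512 F [ 0.1  0.8 -2.9] q [23.2 18.9 76.3  0.  84.8 31.4]
```

>>> {"op": "send_rows", "data": {
  "targets": [
    [0.6,-0.3,0.3,0,0,0,40],
    [1.06,-0.54,1.0,0,0,0,40],
    [1.06,-0.54,1.8,0,0,0,40],
    [1.06,-0.54,2.6,0,0,0,40],
    [1.06,-0.54,3.05,0,0,0,40]
  ]
}}

```text
time_s: 7.12
position: [0.4075, 0.3651, 0.092]
tool_rot: [[0.144, 0.99, -0.002], [0.99, -0.144, -0.001], [-0.001, -0.002, -1.0]]
ft_force: [-0.5, 0.4, -2.8]
grip_width: 0.0511
```

```bash
python3 mv.py .4069 .3672 .0845; python3 - <<'E'
from h import *
p,d,X=cloud('scene');cv2.imwrite('pics/s3.png',cv2.resize(p[0:220,180:430,::-1],None,fx=2.7,fy=2.7))
for n in ['spray_red','mat']:
    r=vision.masks_of('scene',n);
    for q in r[:1]:
        P=X[q['pixels']&(d>0)];print(n,q['p'],np.percentile(P,[2,50,98],axis=0).round(4))
E
```

```text
shift [ 0.04  -0.017  0.15 ] turn [-0.014  0.011  0.041] | pos [0.4075 0.3651 0.092 ] t 7.125 w 0.0511 F [-0.5  0.4 -2.8] q [29.5 29.7 86.6 -0.  63.9 37.7]
spray_red 0.58 [[0.3899 0.3388 0.0144]
 [0.4169 0.3469 0.0815]
 [0.4338 0.3702 0.1553]]
mat 0.62 [[ 0.3626  0.2204 -0.0017]
 [ 0.466   0.3019  0.0021]
 [ 0.5469  0.4028  0.0057]]
```

View pics/s3.png

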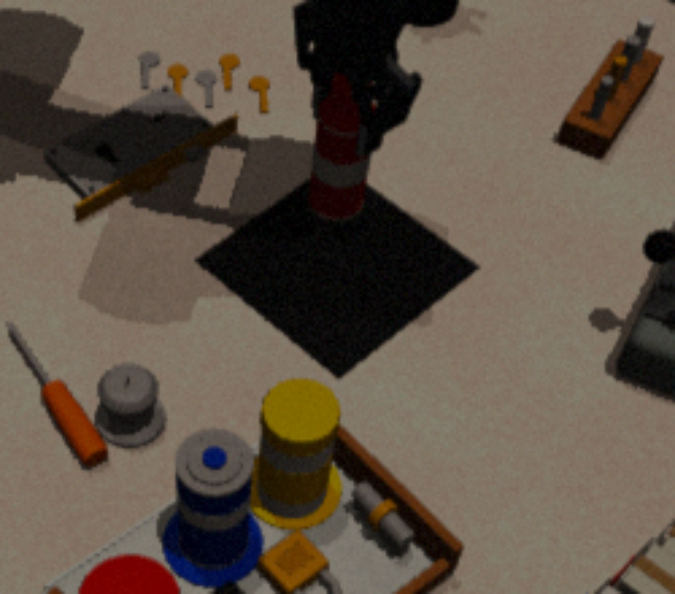

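The can hangs upright over the mat corner, at zoomed (338,215). Lower gently until contact.

>>> {"op": "send_rows", "data": {
  "targets": [
    [0,0,0.03,0,0,0,40],
    [0,0,0.06,0,0,0,40],
    [0,0,0.09,0,0,0,40],
    [0,0,0.12,0,0,0,40],
    [0,0,0.12,0,0,0,40]
  ]
}}

```text
time_s: 7.9
position: [0.4082, 0.3654, 0.0878]
tool_rot: [[0.144, 0.99, -0.0], [0.99, -0.144, -0.0], [-0.0, -0.0, -1.0]]
ft_force: [-0.5, -0.4, -3.6]
grip_width: 0.0513
```

>>> {"op": "send_rows", "data": {
  "targets": [
    [0,0,0.03,0,0,0,40],
    [0,0,0.06,0,0,0,40],
    [0,0,0.06,0,0,0,40]
  ]
}}

```text
time_s: 8.28
position: [0.4082, 0.3654, 0.0847]
tool_rot: [[0.144, 0.99, -0.0], [0.99, -0.144, -0.0], [-0.0, -0.0, -1.0]]
ft_force: [0.0, 1.5, -3.7]
grip_width: 0.0513
```

>>> {"op": "send_rows", "data": {
  "targets": [
    [0,0,0.03,0,0,0,40],
    [0,0,0.05,0,0,0,40],
    [0,0,0.05,0,0,0,40]
  ]
}}

```text
time_s: 8.65
position: [0.4083, 0.3658, 0.0841]
tool_rot: [[0.144, 0.99, 0.002], [0.99, -0.144, 0.001], [0.002, 0.001, -1.0]]
ft_force: [-4.9, -0.7, 13.5]
grip_width: 0.0512
```

>>> {"op": "send_rows", "data": {
  "targets": [
    [0,0,0,0,0,0,85],
    [0,0,0,0,0,0,85],
    [0,0,0,0,0,0,85],
    [0,0,-0.1,0,0,0,85],
    [0,0,-0.5,0,0,0,85]
  ]
}}

```text
time_s: 9.28
position: [0.4079, 0.3651, 0.107]
tool_rot: [[0.144, 0.99, -0.002], [0.99, -0.144, -0.001], [-0.001, -0.002, -1.0]]
ft_force: [0.2, 0.1, 0.4]
grip_width: 0.0852
```

>>> {"op": "send_rows", "data": {
  "targets": [
    [0,0,-0.7,0,0,0,85],
    [0,0,-1.4,0,0,0,85],
    [0,0,-2.1,0,0,0,85],
    [-0.7,0.5,-2.4,0,0,0,85],
    [-1.6,0.9,-2.4,0,0,0,85]
  ]
}}

```text
time_s: 9.9
position: [0.4421, 0.2793, 0.2288]
tool_rot: [[0.143, 0.99, 0.003], [0.99, -0.143, 0.001], [0.001, 0.003, -1.0]]
ft_force: [-0.6, -0.5, -0.5]
grip_width: 0.0849
```

```bash
python3 mv.py .5773 .0125 .2; python3 - <<'E'
from h import *
p,d,X=cloud('scene');cv2.imwrite('pics/s4.png',cv2.resize(p[0:220,180:430,::-1],None,fx=2.7,fy=2.7))
P=X[vision.masks_of('scene','spray_red')[0]['pixels']&(d>0)]
b=P[(P[:,2]<.095)&(P[:,2]>.015)];print(fitr(b[:,:2],.0265),P[:,2].max())
E
```

```text
shift [-4.897  3.436  0.579] turn [ 0.021 -0.01   0.051] | pos [0.4421 0.2793 0.2288] t 9.9 w 0.0849 F [-0.6 -0.5 -0.5] q [19.3 19.1 79.  -0.  81.7 27.5]
[ 0.44483009 -0.3356703 ] 0.026424495189832697
```

View pics/s4.png

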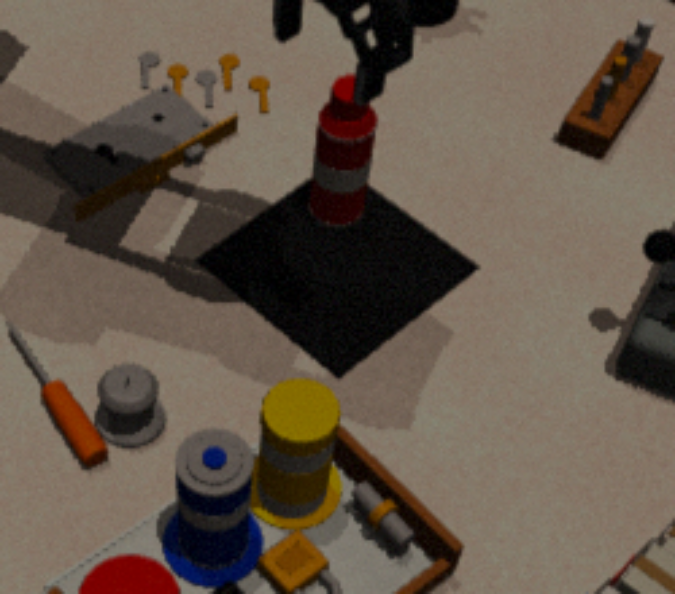

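Red stands on the mat at zoomed (340,215). The mask call picked up the tray instead, so I'm using the release pose. Now blue.

>>> {"op": "send_rows", "data": {
  "targets": [
    [-1,0.7,0,0,0,0,85],
    [-2,1.4,0,0,0,0,85],
    [-3,2.1,0,0,0,0,85],
    [-4,2.8,0.2,0,0,0,85],
    [-4.9,3.44,0.5,0,0,0,85]
  ]
}}

```text
time_s: 10.62
position: [0.5771, 0.011, 0.2026]
tool_rot: [[0.144, 0.99, 0.001], [0.99, -0.144, -0.0], [0.0, 0.001, -1.0]]
ft_force: [0.9, 0.7, 0.2]
grip_width: 0.0849
```

```bash
python3 mv.py .5773 .0125 .085;python3 - <<'E'
from h import *
s=status.observe();p,d,X=cloud('wrist',s)
r=vision.masks_of('wrist','tin_blue'); P=X[r[0]['pixels']&(d>0)]
print(r[0]['p'],r[0]['extent'])
t=P[P[:,2]>.127];print('cap',t.mean(0),len(t),cv2.minEnclosingCircle(t[:,:2].astype(np.float32)))
E
```

```text
shift [ 0.029 -0.004  2.351] turn [ 0.009 -0.001  0.039] | pos [0.5771 0.011  0.2026] t 10.625 w 0.0849 F [0.9 0.7 0.2] q [-10.7  25.7  72.8   0.   81.4  -2.4]
0.82 [220.5, 140.4, 291.9, 231.4]
cap [0.577756   0.01266852 0.13078109] 4252 ((0.577609658241272, 0.01088815089315176), 0.029313459992408752)
```

>>> {"op": "send_rows", "data": {
  "targets": [
    [0.02,0,0.6,0,0,0,85],
    [0.02,0.01,1.2,0,0,0,85],
    [0.02,0.01,1.8,0,0,0,85],
    [0.02,0.01,2.3,0,0,0,85],
    [0.02,0.01,2.35,0,0,0,85]
  ]
}}

```text
time_s: 11.35
position: [0.576, 0.0145, 0.0838]
tool_rot: [[0.143, 0.99, -0.003], [0.99, -0.143, 0.001], [0.0, -0.003, -1.0]]
ft_force: [-0.0, 0.2, -0.3]
grip_width: 0.0849
```

>>> {"op": "send_rows", "data": {
  "targets": [
    [0,0,0,0,0,0,50],
    [0,0,0,0,0,0,50],
    [0,0,0,0,0,0,50],
    [0,0,0,0,0,0,50],
    [0,0,0,0,0,0,50]
  ]
}}

```text
time_s: 11.98
position: [0.5775, 0.0135, 0.0864]
tool_rot: [[0.144, 0.99, 0.003], [0.99, -0.144, -0.0], [0.0, 0.003, -1.0]]
ft_force: [-0.8, 1.0, 6.7]
grip_width: 0.0559
```

>>> {"op": "send_rows", "data": {
  "targets": [
    [0,0,0,0,0,0,45],
    [0,0,-0.2,0,0,0,45],
    [0,0,-0.5,0,0,0,45],
    [0,0,-1.0,0,0,0,45],
    [0,0,-1.6,0,0,0,45]
  ]
}}

```text
time_s: 12.6
position: [0.5766, 0.0135, 0.1662]
tool_rot: [[0.144, 0.99, -0.0], [0.99, -0.144, 0.0], [-0.0, -0.0, -1.0]]
ft_force: [-0.1, -0.3, -3.3]
grip_width: 0.0559
```

```bash
python3 mv.py .5034 .3107 .25
```

```text
shift [ 5.672 -2.306 -1.675] turn [-0.003  0.     0.039] | pos [0.5766 0.0135 0.1662] t 12.6 w 0.0559 F [-0.1 -0.3 -3.3] q [-10.4  27.5  76.1  -0.   76.4  -2.1]
```

>>> {"op": "send_rows", "data": {
  "targets": [
    [0,0,-0.8,0,0,0,45],
    [0.4,-0.2,-1.5,0,0,0,45],
    [1.2,-0.5,-1.6,0,0,0,45],
    [2.1,-0.85,-1.6,0,0,0,45],
    [3.0,-1.2,-1.6,0,0,0,45]
  ]
}}

```text
time_s: 13.22
position: [0.5384, 0.1718, 0.2459]
tool_rot: [[0.145, 0.99, 0.001], [0.99, -0.145, 0.0], [0.0, 0.001, -1.0]]
ft_force: [1.1, 0.1, -2.3]
grip_width: 0.0557
```

>>> {"op": "send_rows", "data": {
  "targets": [
    [0.9,-0.4,0,0,0,0,45],
    [1.8,-0.75,0,0,0,0,45],
    [2.5,-1.05,0,0,0,0,45],
    [2.67,-1.1,0.4,0,0,0,45],
    [2.67,-1.1,1.2,0,0,0,45]
  ]
}}

```text
time_s: 13.85
position: [0.5041, 0.3118, 0.1863]
tool_rot: [[0.142, 0.99, 0.004], [0.99, -0.142, 0.002], [0.002, 0.004, -1.0]]
ft_force: [0.1, -0.1, -3.3]
grip_width: 0.0562
```

```bash
python3 mv.py .5034 .3107 .0785
```

```text
shift [-0.028 -0.019  2.156] turn [ 0.028 -0.015  0.051] | pos [0.5041 0.3118 0.1863] t 13.85 w 0.0562 F [ 0.1 -0.1 -3.3] q [20.3 27.9 71.8 -0.  80.  28.5]
```

>>> {"op": "send_rows", "data": {
  "targets": [
    [0,0,0.6,0,0,0,45],
    [-0.02,0,1.2,0,0,0,45],
    [-0.02,-0.01,1.8,0,0,0,45],
    [-0.02,-0.01,2.08,0,0,0,45],
    [-0.02,-0.01,2.08,0,0,0,45]
  ]
}}

```text
time_s: 14.48
position: [0.5032, 0.3096, 0.0809]
tool_rot: [[0.144, 0.99, -0.001], [0.99, -0.144, -0.0], [-0.0, -0.001, -1.0]]
ft_force: [-0.5, -0.7, -2.9]
grip_width: 0.0559
```

>>> {"op": "send_rows", "data": {
  "targets": [
    [0,0,0.03,0,0,0,45],
    [0,0,0.06,0,0,0,45],
    [0,0,0.06,0,0,0,45]
  ]
}}

```text
time_s: 14.85
position: [0.5033, 0.3097, 0.0782]
tool_rot: [[0.144, 0.99, 0.001], [0.99, -0.144, 0.0], [0.0, 0.001, -1.0]]
ft_force: [1.1, -0.9, -3.7]
grip_width: 0.0557
```

>>> {"op": "send_rows", "data": {
  "targets": [
    [0,0,0.03,0,0,0,45],
    [0,0,0.05,0,0,0,45],
    [0,0,0.05,0,0,0,45]
  ]
}}

```text
time_s: 15.22
position: [0.5032, 0.3097, 0.0754]
tool_rot: [[0.144, 0.99, 0.0], [0.99, -0.144, 0.0], [0.0, 0.0, -1.0]]
ft_force: [0.2, -0.4, -1.6]
grip_width: 0.056
```

>>> {"op": "send_rows", "data": {
  "targets": [
    [0,0,0.02,0,0,0,45],
    [0,0,0.03,0,0,0,45],
    [0,0,0.03,0,0,0,45]
  ]
}}

```text
time_s: 15.6
position: [0.5033, 0.3097, 0.0754]
tool_rot: [[0.144, 0.99, 0.001], [0.99, -0.144, 0.0], [0.001, 0.001, -1.0]]
ft_force: [-3.3, -1.5, 11.2]
grip_width: 0.0559
```

Contact at 0.0754. Release, retreat, and go to yellow.

>>> {"op": "send_rows", "data": {
  "targets": [
    [0,0,0,0,0,0,85],
    [0,0,0,0,0,0,85],
    [0,0,0,0,0,0,85],
    [0,0,-0.1,0,0,0,85],
    [0,0,-0.5,0,0,0,85]
  ]
}}

```text
time_s: 16.23
position: [0.5027, 0.3095, 0.0984]
tool_rot: [[0.144, 0.99, -0.002], [0.99, -0.144, -0.001], [-0.001, -0.002, -1.0]]
ft_force: [0.3, -0.8, 0.1]
grip_width: 0.0849
```

>>> {"op": "send_rows", "data": {
  "targets": [
    [0,0,-0.7,0,0,0,85],
    [0,0,-1.4,0,0,0,85],
    [0,0,-2,0,0,0,85],
    [-1.0,0.3,-2,0,0,0,85],
    [-2,0.6,-2,0,0,0,85]
  ]
}}

```text
time_s: 16.85
position: [0.5185, 0.2055, 0.1995]
tool_rot: [[0.143, 0.99, 0.001], [0.99, -0.143, 0.0], [0.0, 0.001, -1.0]]
ft_force: [0.2, -1.0, -0.8]
grip_width: 0.085
```

```bash
python3 mv.py .5932 .0905 .2;python3 - <<'E'
from h import *
s=status.observe();p,d,X=cloud('top',s);cv2.imwrite('pics/t5.png',cv2.resize(p[120:290,80:320,::-1],None,fx=3,fy=3))
E
```

```text
shift [-2.063  1.807 -0.009] turn [ 0.009 -0.002  0.05 ] | pos [0.5185 0.2055 0.1995] t 16.85 w 0.085 F [ 0.2 -1.  -0.8] q [ 9.5 24.  76.3 -0.  79.7 17.7]
```

View pics/t5.png

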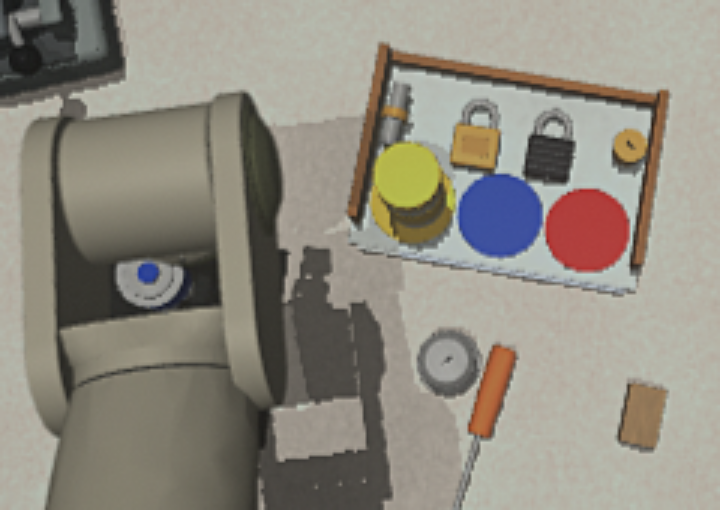

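Blue stands upright on the mat, and the blue and red coasters are clear in the top view.

>>> {"op": "send_rows", "data": {
  "targets": [
    [-0.8,0.7,0,0,0,0,85],
    [-1.6,1.4,0,0,0,0,85],
    [-2.06,1.81,0,0,0,0,85],
    [-2.06,1.81,0.2,0,0,0,85],
    [-2.06,1.81,0.2,0,0,0,85]
  ]
}}

```text
time_s: 17.52
position: [0.5923, 0.092, 0.1879]
tool_rot: [[0.144, 0.99, -0.002], [0.99, -0.144, 0.0], [0.0, -0.002, -1.0]]
ft_force: [-0.8, -0.2, 0.7]
grip_width: 0.0849
```

```bash
python3 mv.py .5932 .0905 .083;python3 - <<'E'
from h import *
s=status.observe();p,d,X=cloud('wrist',s)
r=vision.masks_of('wrist','jar_yellow'); P=X[r[0]['pixels']&(d>0)]
print(r[0]['p'],r[0]['extent'])
t=P[P[:,2]>.122];print('cap',t.mean(0),len(t),cv2.minEnclosingCircle(t[:,:2].astype(np.float32)))
E
```

```text
shift [-0.028  0.027  2.099] turn [-0.017 -0.     0.042] | pos [0.5923 0.092  0.1879] t 17.525 w 0.0849 F [-0.8 -0.2  0.7] q [-2.5 28.7 70.2  0.  81.3  5.8]
0.78 [215.3, 145.6, 298.4, 248.0]
cap [0.59370582 0.0913772  0.12968211] 5025 ((0.5931634306907654, 0.08938879519701004), 0.030586643144488335)
```

>>> {"op": "send_rows", "data": {
  "targets": [
    [-0.01,0.02,0.6,0,0,0,85],
    [-0.02,0.02,1.2,0,0,0,85],
    [-0.02,0.02,1.8,0,0,0,85],
    [-0.02,0.02,2.2,0,0,0,85],
    [-0.02,0.02,2.28,0,0,0,85]
  ]
}}

```text
time_s: 18.25
position: [0.5933, 0.0912, 0.0742]
tool_rot: [[0.143, 0.99, -0.002], [0.99, -0.143, 0.0], [-0.0, -0.002, -1.0]]
ft_force: [-0.4, 0.9, 0.2]
grip_width: 0.0851
```

>>> {"op": "send_rows", "data": {
  "targets": [
    [0,0,0,0,0,0,50],
    [0,0,0,0,0,0,50],
    [0,0,0,0,0,0,50],
    [0,0,0,0,0,0,50],
    [0,0,0,0,0,0,50]
  ]
}}

```text
time_s: 18.88
position: [0.5942, 0.0904, 0.0763]
tool_rot: [[0.144, 0.99, 0.002], [0.99, -0.144, 0.0], [0.0, 0.001, -1.0]]
ft_force: [-3.0, 0.4, 6.1]
grip_width: 0.0574
```

>>> {"op": "send_rows", "data": {
  "targets": [
    [0,0,0,0,0,0,45],
    [0,0,-0.2,0,0,0,45],
    [0,0,-0.5,0,0,0,45],
    [0,0,-1.0,0,0,0,45],
    [0,0,-1.6,0,0,0,45]
  ]
}}

```text
time_s: 19.5
position: [0.594, 0.0903, 0.1563]
tool_rot: [[0.144, 0.99, -0.0], [0.99, -0.144, -0.0], [-0.0, -0.0, -1.0]]
ft_force: [0.5, 0.6, -2.3]
grip_width: 0.0575
```

```bash
python3 mv.py .4003 .2674 .20
```

```text
shift [ 2.948 -4.343 -0.874] turn [-0.     0.     0.039] | pos [0.594  0.0903 0.1563] t 19.5 w 0.0575 F [ 0.5  0.6 -2.3] q [-2.6 30.3 72.8 -0.  76.9  5.6]
```

>>> {"op": "send_rows", "data": {
  "targets": [
    [0.2,-0.3,-0.5,0,0,0,45],
    [0.6,-0.9,-0.87,0,0,0,45],
    [1.1,-1.6,-0.87,0,0,0,45],
    [1.6,-2.35,-0.87,0,0,0,45],
    [2.1,-3.1,-0.87,0,0,0,45]
  ]
}}

```text
time_s: 20.12
position: [0.4547, 0.2173, 0.1994]
tool_rot: [[0.144, 0.99, 0.001], [0.99, -0.144, 0.0], [0.001, 0.001, -1.0]]
ft_force: [0.6, 0.3, -2.1]
grip_width: 0.0573
```

>>> {"op": "send_rows", "data": {
  "targets": [
    [0.5,-0.7,0,0,0,0,45],
    [0.85,-1.24,0.2,0,0,0,45],
    [0.85,-1.24,0.7,0,0,0,45],
    [0.85,-1.24,1.3,0,0,0,45],
    [0.85,-1.24,1.3,0,0,0,45]
  ]
}}

```text
time_s: 20.75
position: [0.3999, 0.2673, 0.1329]
tool_rot: [[0.144, 0.99, -0.003], [0.99, -0.144, -0.001], [-0.001, -0.003, -1.0]]
ft_force: [1.0, 0.1, -1.9]
grip_width: 0.0575
```

```bash
python3 mv.py .4003 .2674 .07
```

```text
shift [0.006 0.012 1.257] turn [-0.018  0.01   0.04 ] | pos [0.3999 0.2673 0.1329] t 20.75 w 0.0575 F [ 1.   0.1 -1.9] q [19.6 21.  93.9 -0.  65.2 27.9]
```

Contact is expected near 0.066.

>>> {"op": "send_rows", "data": {
  "targets": [
    [0,0,0.5,0,0,0,45],
    [0,0.01,0.9,0,0,0,45],
    [0,0.01,1.2,0,0,0,45],
    [0,0.01,1.26,0,0,0,45],
    [0,0.01,1.26,0,0,0,45]
  ]
}}

```text
time_s: 21.38
position: [0.4017, 0.2676, 0.0715]
tool_rot: [[0.144, 0.99, 0.002], [0.99, -0.144, 0.001], [0.001, 0.002, -1.0]]
ft_force: [0.6, -1.2, -1.4]
grip_width: 0.0576
```

>>> {"op": "send_rows", "data": {
  "targets": [
    [0,0,0.03,0,0,0,45],
    [0,0,0.06,0,0,0,45],
    [0,0,0.06,0,0,0,45]
  ]
}}

```text
time_s: 21.75
position: [0.401, 0.2675, 0.0674]
tool_rot: [[0.144, 0.99, 0.0], [0.99, -0.144, 0.0], [0.0, 0.0, -1.0]]
ft_force: [-0.6, -0.4, -1.4]
grip_width: 0.0575
```

>>> {"op": "send_rows", "data": {
  "targets": [
    [0,0,0.02,0,0,0,45],
    [0,0,0.04,0,0,0,45],
    [0,0,0.04,0,0,0,45]
  ]
}}

```text
time_s: 22.12
position: [0.401, 0.2674, 0.0654]
tool_rot: [[0.144, 0.99, -0.0], [0.99, -0.144, -0.0], [-0.0, -0.0, -1.0]]
ft_force: [-0.3, 0.1, -1.3]
grip_width: 0.0576
```

>>> {"op": "send_rows", "data": {
  "targets": [
    [0,0,0.02,0,0,0,45],
    [0,0,0.03,0,0,0,45],
    [0,0,0.03,0,0,0,45]
  ]
}}

```text
time_s: 22.5
position: [0.4011, 0.2677, 0.0652]
tool_rot: [[0.144, 0.99, 0.001], [0.99, -0.144, 0.001], [0.001, 0.001, -1.0]]
ft_force: [-5.8, -1.0, 16.1]
grip_width: 0.0574
```

>>> {"op": "send_rows", "data": {
  "targets": [
    [0,0,0,0,0,0,85],
    [0,0,0,0,0,0,85],
    [0,0,0,0,0,0,85],
    [0,0,-0.1,0,0,0,85],
    [0,0,-0.5,0,0,0,85]
  ]
}}

```text
time_s: 23.12
position: [0.4006, 0.2672, 0.0887]
tool_rot: [[0.144, 0.99, -0.002], [0.99, -0.144, -0.001], [-0.001, -0.002, -1.0]]
ft_force: [-0.0, 0.4, 0.3]
grip_width: 0.0852
```

>>> {"op": "send_rows", "data": {
  "targets": [
    [0,0,-0.8,0,0,0,85],
    [0,0,-1.7,0,0,0,85],
    [-0.5,0.4,-2.5,0,0,0,85],
    [-1.2,1.2,-2.7,0,0,0,85],
    [-2.0,2.0,-2.7,0,0,0,85]
  ]
}}

```text
time_s: 23.75
position: [0.4866, 0.1531, 0.2254]
tool_rot: [[0.143, 0.99, 0.003], [0.99, -0.143, 0.0], [0.001, 0.003, -1.0]]
ft_force: [1.1, -0.0, -0.2]
grip_width: 0.085
```

```bash
python3 mv.py .63 0 .22
```

```text
shift [-2.621  3.275  0.114] turn [ 0.02  -0.005  0.048] | pos [0.4866 0.1531 0.2254] t 23.75 w 0.085 F [ 1.1 -0.  -0.2] q [ 4.1 18.  81.2  0.  80.6 12.4]
```

>>> {"op": "send_rows", "data": {
  "targets": [
    [-0.7,0.9,0,0,0,0,85],
    [-1.4,1.7,0,0,0,0,85],
    [-2.1,2.6,0,0,0,0,85],
    [-2.6,3.27,0.1,0,0,0,85],
    [-2.6,3.27,0.1,0,0,0,85]
  ]
}}

```text
time_s: 24.38
position: [0.6297, -0.0004, 0.2176]
tool_rot: [[0.147, 0.989, -0.001], [0.989, -0.147, 0.0], [-0.0, -0.001, -1.0]]
ft_force: [-0.4, 0.8, 0.2]
grip_width: 0.0854
```

```bash
python3 - <<'E'
from h import *
s=status.observe();print(s['position'],s['time_s']);p,d,X=cloud('wrist',s);cv2.imwrite('pics/w6.png',p[:,:,::-1])
for n in ['padlock_brass','padlock_black']:
    r=vision.masks_of('wrist',n)
    for q in r[:1]:
        P=X[q['pixels']&(d>0)];b=P[P[:,2]>.027]; print(n,q['p'],q['extent'],np.percentile(P,[3,50,97],axis=0).round(3),cv2.minAreaRect(b[:,:2].astype(np.float32)))
p,d,X=cloud('top');cv2.imwrite('pics/t6.png',cv2.resize(p[130:280,90:310,::-1],None,fx=3.5,fy=3.5))
for n in ['spray_red','jar_yellow','tin_blue']:
    r=vision.masks_of('top',n)
    for q in r[:1]:
        P=X[q['pixels']&(d>0)];print(n,q['p'],q['extent'],np.percentile(P,[3,50,97],axis=0).round(3))
E
```

```text
[ 6.29698886e-01 -4.39109725e-04  2.17563211e-01] 24.375
padlock_brass 0.92 [245.4, 114.1, 308.7, 155.4] [[0.625 0.014 0.023]
 [0.649 0.034 0.031]
 [0.686 0.054 0.032]] ((0.6429736018180847, 0.03342842310667038), (0.04279269650578499, 0.040054116398096085), 81.74361419677734)
padlock_black 0.83 [252.2, 172.2, 305.9, 214.8] [[ 0.617 -0.058  0.015]
 [ 0.64  -0.036  0.03 ]
 [ 0.678 -0.015  0.032]] ((0.6350926756858826, -0.03688640147447586), (0.044140905141830444, 0.03941424563527107), 81.19876861572266)
spray_red 0.56 [88.6, 238.8, 131.1, 258.8] [[0.382 0.339 0.015]
 [0.406 0.35  0.117]
 [0.43  0.376 0.151]]
jar_yellow 0.77 [129.9, 240.4, 162.7, 266.5] [[0.374 0.238 0.025]
 [0.4   0.257 0.12 ]
 [0.425 0.29  0.124]]
tin_blue 0.68 [119.6, 197.9, 154.0, 229.7] [[0.476 0.279 0.006]
 [0.499 0.297 0.119]
 [0.528 0.331 0.127]]
```

View pics/w6.png

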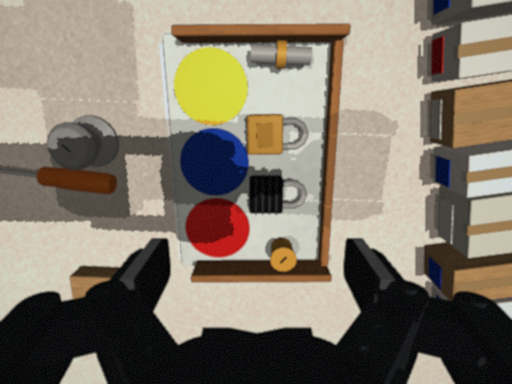

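View pics/t6.png

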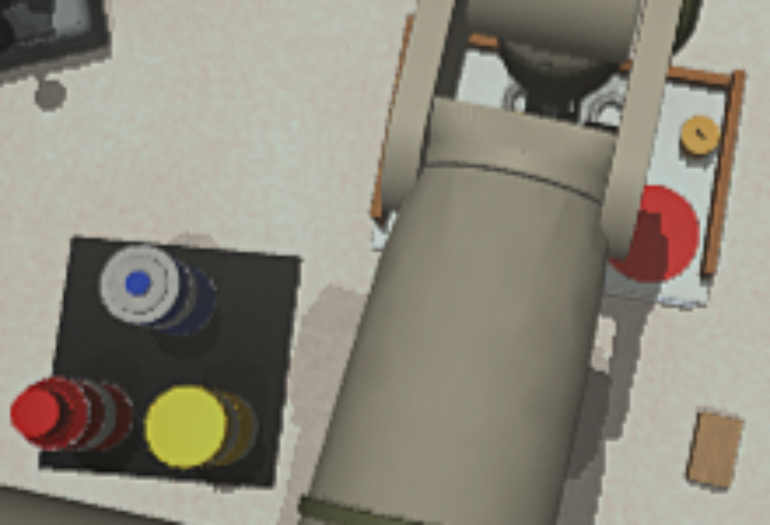

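All three containers stand on the mat: blue at zoomed (140,285), red (75,415), yellow (190,425). The coasters are now uncovered in the wrist view, so I'll measure them.

```bash
python3 mv.py .643 .0334 .12 -98.3; python3 - <<'E'
from h import *
s=status.observe();p,d,X=cloud('wrist',s);print(s['position'])
hsv=cv2.cvtColor(p,cv2.COLOR_RGB2HSV)
K=vision.camera_model('wrist')
for n,(lo,hi),box in [('yellow',(22,38),(160,40,260,130)),('blue',(105,130),(165,115,260,205)),('red',(172,6),(170,185,260,265))]:
    h=hsv[...,0]; m=((h>=lo)&(h<=hi)) if lo<hi else ((h>=lo)|(h<=hi))
    m=m&(hsv[...,1]>140); b=np.zeros_like(m);b[box[1]:box[3],box[0]:box[2]]=1;m=(m&b).astype(np.uint8)
    nl,lab,st,_=cv2.connectedComponentsWithStats(m);k=1+st[1:,4].argmax();m=(lab==k)&(d>0)
    P=X[m]
    # intersect rays with z=.014 
    M=vision.camera_model('wrist');T=np.eye(4);T[:3,:3]=s['tool_rot'];T[:3,3]=s['position'];T=T@M['T_tool_cam']
    c=cv2.findContours(m.astype(np.uint8),cv2.RETR_EXTERNAL,cv2.CHAIN_APPROX_NONE)[0];c=max(c,key=len)[:,0].astype(float)
    ray=np.c_[c,np.ones(len(c))]@np.linalg.inv(M['camera_matrix']).T@T[:3,:3].T
    q=T[:3,3]+ray*((.014-T[2,3])/ray[:,2:3]); 
    print(n,'median z',np.median(P[:,2]).round(4),'depth mean',P.mean(0)[:2].round(4),'contour',circ(q[:,:2]),fitr(q[:,:2],.041).round(4))
E
```

```text
shift [0.65  0.203 1.987] turn [ 3.0000e-03 -3.0000e-03  1.1259e+01] | pos [0.6283 0.0027 0.2194] t 24.725 w 0.0852 F [-0.5 -0.   1.7] q [-10.5  30.3  62.1   0.   87.7  -2.3]
[0.62825642 0.00267902 0.21935834]
yellow median z 0.0128 depth mean [0.5916 0.0934] contour (array([0.59165791, 0.09228915]), np.float64(0.03932023361153617)) [0.5916 0.0921]
blue median z 0.0129 depth mean [0.5798 0.0092] contour (array([0.57985932, 0.00850539]), np.float64(0.03908821644752694)) [0.5799 0.0083]
red median z 0.0129 depth mean [ 0.5677 -0.0746] contour (array([ 0.56781792, -0.07505445]), np.float64(0.03930206042965229)) [ 0.5677 -0.0752]
```

>>> {"op": "send_rows", "data": {
  "targets": [
    [0.2,0.06,0.2,0,0,1.2,58],
    [0.4,0.12,0.4,0,0,2.4,58],
    [0.65,0.2,0.6,0,0,3.6,58],
    [0.65,0.2,0.8,0,0,4.8,58],
    [0.65,0.2,1,0,0,6,58]
  ]
}}

```text
time_s: 25.4
position: [0.6431, 0.0332, 0.1687]
tool_rot: [[0.834, 0.551, 0.0], [0.551, -0.834, -0.0], [0.0, 0.0, -1.0]]
ft_force: [0.2, 0.6, -0.7]
grip_width: 0.0582
```

```bash
python3 mv.py .643 .0334 .1 -98.3
```

```text
shift [ 1.000e-03 -5.000e-03  1.374e+00] turn [ 1.000e-03 -1.000e-03  5.218e+00] | pos [0.6431 0.0332 0.1687] t 25.4 w 0.0582 F [ 0.2  0.6 -0.7] q [-7.6 33.9 63.9 -0.  82.2 49. ]
```

>>> {"op": "send_rows", "data": {
  "targets": [
    [0,0,0.3,0,0,1.2,58],
    [0,0,0.6,0,0,2.4,58],
    [0,0,0.9,0,0,3.6,58],
    [0,0,1.1,0,0,4.8,58],
    [0,0,1.2,0,0,5.22,58]
  ]
}}

```text
time_s: 26.02
position: [0.6429, 0.033, 0.1085]
tool_rot: [[0.99, -0.143, -0.001], [-0.143, -0.99, 0.0], [-0.001, 0.0, -1.0]]
ft_force: [0.5, 0.0, 0.6]
grip_width: 0.0574
```

```bash
python3 mv.py .643 .0334 .0145 -98.3; python3 - <<'E'
from h import *
s=status.observe();p,d,X=cloud('wrist',s);cv2.imwrite('pics/w7.png',p[:,:,::-1])
for n in ['padlock_brass']:
    for q in vision.masks_of('wrist',n)[:1]:
        P=X[q['pixels']&(d>0)];b=P[P[:,2]>.027]; print(n,q['p'],q['extent'],np.percentile(P,[3,50,97],axis=0).round(3),cv2.minAreaRect(b[:,:2].astype(np.float32)))
E
```

```text
shift [ 0.002 -0.009  1.879] turn [0.    0.004 0.013] | pos [0.6429 0.033  0.1085] t 26.025 w 0.0574 F [0.5 0.  0.6] q [-7.6 36.9 68.6 -0.  74.5 90.6]
padlock_brass 0.82 [226.7, 132.6, 283.2, 220.4] [[0.627 0.013 0.022]
 [0.652 0.032 0.03 ]
 [0.688 0.053 0.032]] ((0.6439908146858215, 0.033690765500068665), (0.043900154531002045, 0.03949054330587387), 81.72766876220703)
```

View pics/w7.png

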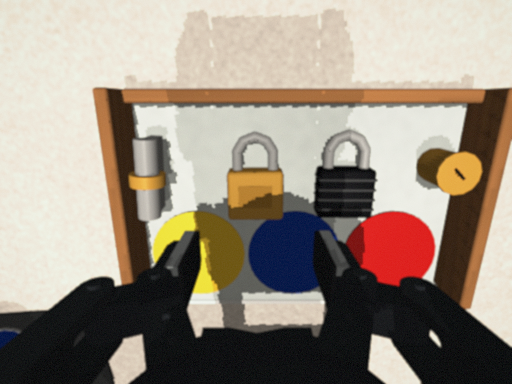

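The brass padlock is centred between the fingers (about px 255), and the right finger will drop between it and the black one. Descending.

>>> {"op": "send_rows", "data": {
  "targets": [
    [0.02,0,0.5,0,0,0,58],
    [0.02,-0.01,1.0,0,0,0,58],
    [0.02,-0.01,1.4,0,0,0,58],
    [0.02,-0.01,1.7,0,0,0,58],
    [0.02,-0.01,1.8,0,0,0,58]
  ]
}}

```text
time_s: 26.75
position: [0.6442, 0.0331, 0.0183]
tool_rot: [[0.99, -0.139, -0.001], [-0.139, -0.99, 0.0], [-0.001, 0.0, -1.0]]
ft_force: [-0.0, -0.2, -0.4]
grip_width: 0.0581
```

```bash
python3 mv.py .6438 .0335 .0145 -98.3
```

```text
shift [-0.008 -0.008  0.077] turn [0.    0.005 0.038] | pos [0.6442 0.0331 0.0183] t 26.75 w 0.0581 F [-0.  -0.2 -0.4] q [-7.6 42.9 73.4 -0.  63.7 90.4]
```

>>> {"op": "send_rows", "data": {
  "targets": [
    [0,0,0.04,0,0,0,58],
    [0,0,0.07,0,0,0,58],
    [0,0,0.07,0,0,0,40],
    [0,0,0.07,0,0,0,36],
    [0,0,0.07,0,0,0,36]
  ]
}}

```text
time_s: 27.38
position: [0.6447, 0.0329, 0.0161]
tool_rot: [[0.99, -0.14, 0.001], [-0.14, -0.99, -0.0], [0.001, -0.0, -1.0]]
ft_force: [-1.1, 0.5, 6.2]
grip_width: 0.0431
```

>>> {"op": "send_rows", "data": {
  "targets": [
    [0,0,0,0,0,0,36],
    [0,0,0,0,0,0,36],
    [0,0,-0.1,0,0,0,36],
    [0,0,-0.4,0,0,0,36],
    [0,0,-0.9,0,0,0,36]
  ]
}}

```text
time_s: 28.0
position: [0.6438, 0.033, 0.0606]
tool_rot: [[0.99, -0.14, -0.002], [-0.14, -0.99, 0.0], [-0.002, 0.0, -1.0]]
ft_force: [-0.9, -1.0, -2.8]
grip_width: 0.0427
```

```bash
python3 mv.py .4383 -.3334 .15 -98.3
```

```text
shift [-3.047  7.831 -1.782] turn [0.    0.015 0.032] | pos [0.6438 0.033  0.0606] t 28.0 w 0.0427 F [-0.9 -1.  -2.8] q [-7.6 40.  71.4 -0.  68.8 90.5]
```

>>> {"op": "send_rows", "data": {
  "targets": [
    [0,0,-0.6,0,0,0,36],
    [-0.1,0.3,-1.2,0,0,0,36],
    [-0.4,1.0,-1.78,0,0,0,36],
    [-0.75,1.9,-1.78,0,0,0,36],
    [-1.1,2.8,-1.78,0,0,0,36]
  ]
}}

```text
time_s: 28.62
position: [0.5694, -0.099, 0.1504]
tool_rot: [[0.99, -0.139, 0.001], [-0.139, -0.99, -0.001], [0.001, 0.0, -1.0]]
ft_force: [0.5, -0.6, -3.7]
grip_width: 0.0423
```

>>> {"op": "send_rows", "data": {
  "targets": [
    [-0.35,0.9,0,0,0,0,36],
    [-0.7,1.8,0,0,0,0,36],
    [-1.05,2.7,0,0,0,0,36],
    [-1.4,3.6,0,0,0,0,36],
    [-1.7,4.4,0,0,0,0,36]
  ]
}}

```text
time_s: 29.25
position: [0.4542, -0.3053, 0.1501]
tool_rot: [[0.99, -0.14, 0.0], [-0.14, -0.99, -0.0], [0.0, 0.0, -1.0]]
ft_force: [1.2, -0.7, -3.0]
grip_width: 0.0423
```

```bash
python3 mv.py .4383 -.3334 .015 -98.3
```

```text
shift [-0.238  0.601  2.702] turn [ 0.002 -0.003  0.029] | pos [ 0.4542 -0.3053  0.1501] t 29.25 w 0.0423 F [ 1.2 -0.7 -3. ] q [-46.3  25.7  82.4  -0.   71.9  51.8]
```

>>> {"op": "send_rows", "data": {
  "targets": [
    [-0.24,0.6,0.1,0,0,0,36],
    [-0.24,0.6,0.8,0,0,0,36],
    [-0.24,0.6,1.6,0,0,0,36],
    [-0.24,0.6,2.3,0,0,0,36],
    [-0.24,0.6,2.65,0,0,0,36]
  ]
}}

```text
time_s: 29.88
position: [0.4388, -0.3315, 0.0157]
tool_rot: [[0.99, -0.14, -0.001], [-0.14, -0.99, 0.002], [-0.002, -0.001, -1.0]]
ft_force: [-0.3, -0.5, -3.8]
grip_width: 0.0427
```

```bash
python3 mv.py .4383 -.3334 .009 -98.3; python3 - <<'E'
from h import *
s=status.observe();p,d,X=cloud('scene');cv2.imwrite('pics/s8.png',cv2.resize(p[150:350,0:240,::-1],None,fx=3,fy=3))
for q in vision.masks_of('scene','tray')[:1]:
    P=X[q['pixels']&(d>0)]; print(q['p'],q['extent'],cv2.minAreaRect(P[:,:2].astype(np.float32)))
E
```

```text
shift [-0.005  0.039  0.134] turn [-0.01   0.011  0.031] | pos [ 0.4388 -0.3315  0.0157] t 29.875 w 0.0427 F [-0.3 -0.5 -3.8] q [-49.4  36.1  90.3   0.   53.8  48.6]
0.95 [42.4, 222.1, 144.8, 313.5] ((0.4393754303455353, -0.332908034324646), (0.14377081394195557, 0.1400851160287857), 4.614114761352539)
```

View pics/s8.png

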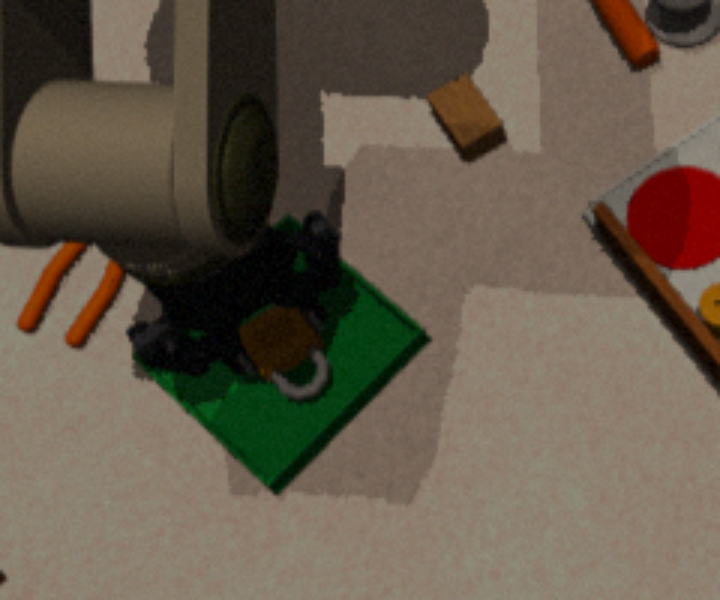

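The padlock is over the tray's middle. Lower and release.

>>> {"op": "send_rows", "data": {
  "targets": [
    [0,0.03,0.05,0,0,0,36],
    [0,0.03,0.1,0,0,0,36],
    [0,0.03,0.13,0,0,0,36],
    [0,0.03,0.13,0,0,0,36]
  ]
}}

```text
time_s: 30.48
position: [0.439, -0.3334, 0.0105]
tool_rot: [[0.99, -0.14, 0.0], [-0.14, -0.99, -0.0], [0.0, 0.0, -1.0]]
ft_force: [-0.0, -0.4, -4.1]
grip_width: 0.0426
```

>>> {"op": "send_rows", "data": {
  "targets": [
    [0,0,0.03,0,0,0,36],
    [0,0,0.03,0,0,0,36]
  ]
}}

```text
time_s: 30.72
position: [0.439, -0.3334, 0.0087]
tool_rot: [[0.99, -0.14, -0.0], [-0.14, -0.99, 0.0], [-0.0, -0.0, -1.0]]
ft_force: [0.2, -0.6, -3.2]
grip_width: 0.0427
```

>>> {"op": "send_rows", "data": {
  "targets": [
    [0,0,0.02,0,0,0,36],
    [0,0,0.02,0,0,0,36]
  ]
}}

```text
time_s: 30.98
position: [0.4391, -0.3335, 0.0081]
tool_rot: [[0.99, -0.14, 0.0], [-0.14, -0.99, -0.0], [0.0, 0.0, -1.0]]
ft_force: [-1.4, 0.4, 1.7]
grip_width: 0.0427
```

>>> {"op": "send_rows", "data": {
  "targets": [
    [0,0,0,0,0,0,62],
    [0,0,0,0,0,0,62],
    [0,0,0,0,0,0,62],
    [0,0,-0.1,0,0,0,62],
    [0,0,-0.5,0,0,0,62]
  ]
}}

```text
time_s: 31.6
position: [0.4387, -0.3331, 0.0326]
tool_rot: [[0.99, -0.14, -0.001], [-0.14, -0.99, 0.002], [-0.002, -0.001, -1.0]]
ft_force: [-0.3, 0.3, 0.3]
grip_width: 0.0621
```

>>> {"op": "send_rows", "data": {
  "targets": [
    [0,0,-0.8,0,0,0,62],
    [0,0,-1.6,0,0,0,62],
    [0,0,-2.6,0,0,0,62],
    [0,0,-3.4,0,0,0,62],
    [0,0,-3.6,0,0,0,62]
  ]
}}

```text
time_s: 32.22
position: [0.4395, -0.3339, 0.2156]
tool_rot: [[0.99, -0.14, 0.003], [-0.14, -0.99, -0.004], [0.004, 0.003, -1.0]]
ft_force: [0.4, 0.7, 0.0]
grip_width: 0.0619
```

```bash
python3 mv.py .4011 .2675 .2 -8.6; python3 - <<'E'
from h import *
s=status.observe();p,d,X=cloud('wrist',s);cv2.imwrite('pics/w9.png',p[:,:,::-1])
for n in ['padlock_brass','tray']:
    for q in vision.masks_of('wrist',n)[:1]:
        P=X[q['pixels']&(d>0)];b=P[P[:,2]>.02] if n!='tray' else P; print(n,q['p'],q['extent'],np.percentile(P,[3,50,97],axis=0).round(3),cv2.minAreaRect(b[:,:2].astype(np.float32)))
E
```

```text
shift [ -2.443 -11.803   0.265] turn [ 3.900e-02 -3.000e-03 -1.118e+01] | pos [ 0.4395 -0.3339  0.2156] t 32.225 w 0.0619 F [0.4 0.7 0. ] q [-49.5  22.5  75.8   0.   81.3  48.5]
padlock_brass 0.9 [236.2, 125.1, 275.6, 187.5] [[ 0.421 -0.355  0.014]
 [ 0.445 -0.335  0.022]
 [ 0.481 -0.313  0.024]] ((0.4380713701248169, -0.33358219265937805), (0.04343172907829285, 0.03920219466090202), 82.31939697265625)
tray 0.73 [185.0, 91.9, 324.4, 233.5] [[ 0.371 -0.402  0.002]
 [ 0.441 -0.336  0.003]
 [ 0.505 -0.267  0.021]] ((0.43538540601730347, -0.33595335483551025), (0.14852529764175415, 0.1474510133266449), 2.8805363178253174)
```

View pics/w9.png

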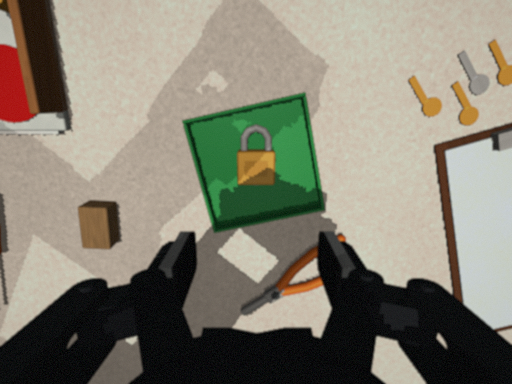

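The padlock lies flat at (0.438, -0.334), in the middle of the tray. Returning for the yellow jar.

>>> {"op": "send_rows", "data": {
  "targets": [
    [-0.2,-1,0,0,0,-1.2,85],
    [-0.4,-2,0,0,0,-2.4,85],
    [-0.6,-3,0,0,0,-3.6,85],
    [-0.8,-4,0,0,0,-4.8,85],
    [-1,-5,0,0,0,-6,85]
  ]
}}

```text
time_s: 33.0
position: [0.4236, -0.0771, 0.2113]
tool_rot: [[0.763, 0.646, -0.003], [0.646, -0.763, 0.001], [-0.001, -0.003, -1.0]]
ft_force: [0.7, 0.5, 0.4]
grip_width: 0.085
```

```bash
python3 mv.py .4011 .2675 .2 -8.6
```

```text
shift [ 4.11  -5.55   0.238] turn [-0.023  0.    -5.143] | pos [ 0.4236 -0.0771  0.2113] t 33.0 w 0.085 F [0.7 0.5 0.4] q [-26.2  10.9  93.8   0.   75.5  23.6]
```

>>> {"op": "send_rows", "data": {
  "targets": [
    [0.6,-0.8,0,0,0,-1.2,85],
    [1.2,-1.6,0,0,0,-2.4,85],
    [1.8,-2.4,0,0,0,-3.6,85],
    [2.4,-3.2,0.1,0,0,-4.8,85],
    [3.0,-4.0,0.2,0,0,-5.14,85]
  ]
}}

```text
time_s: 33.62
position: [0.4101, 0.1723, 0.2012]
tool_rot: [[0.152, 0.988, -0.003], [0.988, -0.152, -0.0], [-0.001, -0.003, -1.0]]
ft_force: [-0.3, -1.1, -0.3]
grip_width: 0.0855
```

```bash
python3 mv.py .4011 .2675 .2 -8.6; python3 - <<'E'
from h import *
s=status.observe();p,d,X=cloud('wrist',s);cv2.imwrite('pics/w10.png',p[:,:,::-1])
for n,zt in [('jar_yellow',.112),('tin_blue',.116),('spray_red',.135)]:
    for q in vision.masks_of('wrist',n)[:1]:
        P=X[q['pixels']&(d>0)];t=P[P[:,2]>zt]
        if len(t)>20: print(n,q['p'],q['extent'],cv2.minEnclosingCircle(t[:,:2].astype(np.float32)),t[:,2].max())
E
```

```text
shift [ 1.855 -0.468  0.024] turn [-0.019  0.006 -0.02 ] | pos [0.4101 0.1723 0.2012] t 33.625 w 0.0855 F [-0.3 -1.1 -0.3] q [ 7.5 13.  92.9 -0.  74.3 16.2]
jar_yellow 0.84 [178.2, 23.2, 265.1, 117.2] ((0.4001259505748749, 0.26676568388938904), 0.030308818444609642) 0.12172503666375303
tin_blue 0.68 [296.3, 0.0, 404.0, 56.3] ((0.5012422800064087, 0.29568052291870117), 0.026131099089980125) 0.1233984476414747
```

View pics/w10.png

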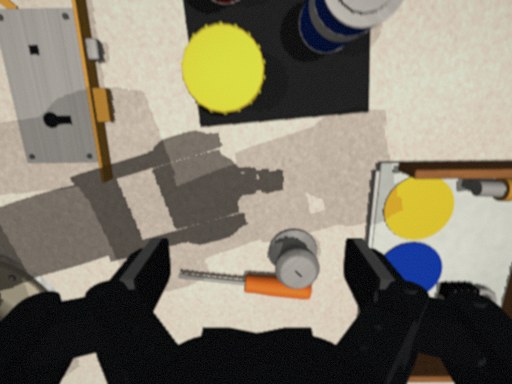

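>>> {"op": "send_rows", "data": {
  "targets": [
    [0.9,-0.3,0,0,0,0,85],
    [1.7,-0.48,0,0,0,0,85],
    [1.85,-0.48,0.2,0,0,0,85],
    [1.85,-0.48,0.7,0,0,0,85],
    [1.85,-0.48,1.3,0,0,0,85]
  ]
}}

```text
time_s: 34.45
position: [0.4021, 0.2643, 0.1366]
tool_rot: [[0.157, 0.988, -0.0], [0.988, -0.157, -0.001], [-0.001, -0.0, -1.0]]
ft_force: [0.1, 1.2, -0.2]
grip_width: 0.085
```

```bash
python3 mv.py .4007 .2674 .0655 -8.6
```

```text
shift [ 0.058 -0.037  1.421] turn [-0.001  0.004 -0.054] | pos [0.4021 0.2643 0.1366] t 34.45 w 0.085 F [ 0.1  1.2 -0.2] q [19.2 20.7 93.7 -0.  65.7 28.2]
```

>>> {"op": "send_rows", "data": {
  "targets": [
    [0.05,-0.03,0.4,0,0,0,85],
    [0.05,-0.03,0.9,0,0,0,85],
    [0.05,-0.03,1.3,0,0,0,85],
    [0.05,-0.03,1.41,0,0,0,85],
    [0.05,-0.03,1.41,0,0,0,85]
  ]
}}

```text
time_s: 35.08
position: [0.4008, 0.2677, 0.0672]
tool_rot: [[0.156, 0.988, -0.001], [0.988, -0.156, -0.0], [-0.0, -0.001, -1.0]]
ft_force: [0.5, -0.5, 0.0]
grip_width: 0.0849
```

>>> {"op": "send_rows", "data": {
  "targets": [
    [0,0,0,0,0,0,45],
    [0,0,0,0,0,0,45],
    [0,0,0,0,0,0,45],
    [0,0,0,0,0,0,45],
    [0,0,0,0,0,0,45]
  ]
}}

```text
time_s: 35.7
position: [0.401, 0.2687, 0.0682]
tool_rot: [[0.155, 0.988, 0.002], [0.988, -0.155, 0.0], [0.001, 0.002, -1.0]]
ft_force: [-1.1, -1.1, 5.6]
grip_width: 0.0576
```

>>> {"op": "send_rows", "data": {
  "targets": [
    [0,0,0,0,0,0,45],
    [0,0,-0.2,0,0,0,45],
    [0,0,-0.6,0,0,0,45],
    [0,0,-1.2,0,0,0,45],
    [0,0,-1.8,0,0,0,45]
  ]
}}

```text
time_s: 36.33
position: [0.4003, 0.2685, 0.1587]
tool_rot: [[0.155, 0.988, -0.0], [0.988, -0.155, -0.0], [-0.0, -0.0, -1.0]]
ft_force: [0.2, 0.2, -3.0]
grip_width: 0.0578
```

```bash
python3 mv.py .592 .0926 .2 -8.6
```

```text
shift [-2.881  4.333 -0.828] turn [-0.002  0.001 -0.04 ] | pos [0.4003 0.2685 0.1587] t 36.325 w 0.0578 F [ 0.2  0.2 -3. ] q [19.7 19.2 91.7  0.  69.1 28.7]
```

>>> {"op": "send_rows", "data": {
  "targets": [
    [-0.2,0.3,-0.5,0,0,0,45],
    [-0.6,0.9,-0.83,0,0,0,45],
    [-1.1,1.65,-0.83,0,0,0,45],
    [-1.6,2.4,-0.83,0,0,0,45],
    [-2.1,3.15,-0.83,0,0,0,45]
  ]
}}

```text
time_s: 36.95
position: [0.5405, 0.1393, 0.1993]
tool_rot: [[0.155, 0.988, -0.0], [0.988, -0.155, 0.0], [0.0, -0.0, -1.0]]
ft_force: [0.2, 0.5, -2.0]
grip_width: 0.0574
```

```bash
python3 mv.py .592 .0936 .09 -8.6
```

```text
shift [-0.744  1.159  2.187] turn [-0.    -0.001 -0.039] | pos [0.5405 0.1393 0.1993] t 36.95 w 0.0574 F [ 0.2  0.5 -2. ] q [ 2.3 24.  76.2  0.  79.8 11.2]
```

>>> {"op": "send_rows", "data": {
  "targets": [
    [-0.4,0.6,0,0,0,0,45],
    [-0.74,1.16,0.2,0,0,0,45],
    [-0.74,1.16,0.8,0,0,0,45],
    [-0.74,1.16,1.4,0,0,0,45],
    [-0.74,1.16,1.6,0,0,0,45]
  ]
}}

```text
time_s: 37.58
position: [0.5906, 0.0948, 0.1176]
tool_rot: [[0.155, 0.988, -0.003], [0.988, -0.155, 0.0], [-0.0, -0.003, -1.0]]
ft_force: [0.5, -0.0, -2.0]
grip_width: 0.0577
```

```bash
python3 mv.py .592 .0936 .083 -8.6
```

```text
shift [-0.02   0.034  0.691] turn [-0.023  0.002 -0.041] | pos [0.5906 0.0948 0.1176] t 37.575 w 0.0577 F [ 0.5 -0.  -2. ] q [-2.2 32.3 76.1  0.  71.7  6.7]
```

>>> {"op": "send_rows", "data": {
  "targets": [
    [0,0,0.4,0,0,0,45],
    [0,0,0.62,0,0,0,45],
    [0,0,0.66,0,0,0,45],
    [0,0,0.66,0,0,0,45],
    [0,0,0.66,0,0,0,45]
  ]
}}

```text
time_s: 38.2
position: [0.5918, 0.0949, 0.0866]
tool_rot: [[0.155, 0.988, 0.001], [0.988, -0.155, -0.0], [0.0, 0.001, -1.0]]
ft_force: [0.6, 0.0, -1.6]
grip_width: 0.0575
```

```bash
python3 mv.py .592 .0936 .08 -8.6
```

```text
shift [-0.024  0.008  0.132] turn [ 0.009 -0.001 -0.04 ] | pos [0.5918 0.0949 0.0866] t 38.2 w 0.0575 F [ 0.6  0.  -1.6] q [-2.2 34.3 78.2 -0.  67.4  6.7]
```

>>> {"op": "send_rows", "data": {
  "targets": [
    [-0.02,0.01,0.04,0,0,0,45],
    [-0.02,0.01,0.08,0,0,0,45],
    [-0.02,0.01,0.11,0,0,0,45],
    [-0.02,0.01,0.11,0,0,0,45]
  ]
}}

```text
time_s: 38.7
position: [0.5917, 0.0938, 0.0801]
tool_rot: [[0.155, 0.988, -0.0], [0.988, -0.155, 0.0], [-0.0, -0.0, -1.0]]
ft_force: [0.1, -0.2, -3.2]
grip_width: 0.0577
```

>>> {"op": "send_rows", "data": {
  "targets": [
    [0,0,0.02,0,0,0,45],
    [0,0,0.04,0,0,0,45],
    [0,0,0.04,0,0,0,45]
  ]
}}

```text
time_s: 39.08
position: [0.5918, 0.0938, 0.0793]
tool_rot: [[0.155, 0.988, 0.001], [0.988, -0.155, -0.0], [0.0, 0.001, -1.0]]
ft_force: [-2.7, -0.5, 5.4]
grip_width: 0.0572
```

Contact. Release and go to blue.

>>> {"op": "send_rows", "data": {
  "targets": [
    [0,0,0,0,0,0,85],
    [0,0,0,0,0,0,85],
    [0,0,0,0,0,0,85],
    [0,0,-0.1,0,0,0,85],
    [0,0,-0.5,0,0,0,85]
  ]
}}

```text
time_s: 39.7
position: [0.5913, 0.0938, 0.103]
tool_rot: [[0.155, 0.988, -0.002], [0.988, -0.155, 0.0], [-0.0, -0.002, -1.0]]
ft_force: [0.7, -0.3, 0.7]
grip_width: 0.085
```

>>> {"op": "send_rows", "data": {
  "targets": [
    [0,0,-0.7,0,0,0,85],
    [0,0,-1.4,0,0,0,85],
    [0,0,-2,0,0,0,85],
    [0.8,-0.4,-2,0,0,0,85],
    [1.6,-0.8,-2,0,0,0,85]
  ]
}}

```text
time_s: 40.33
position: [0.5645, 0.1797, 0.204]
tool_rot: [[0.156, 0.988, 0.001], [0.988, -0.156, 0.0], [0.0, 0.001, -1.0]]
ft_force: [-0.4, 0.3, 0.4]
grip_width: 0.0852
```

```bash
python3 mv.py .5033 .3097 .2 -8.6; python3 - <<'E'
from h import *
s=status.observe();p,d,X=cloud('wrist',s);cv2.imwrite('pics/w11.png',p[:,:,::-1])
for n,zt in [('tin_blue',.116)]:
    for q in vision.masks_of('wrist',n)[:1]:
        P=X[q['pixels']&(d>0)];t=P[P[:,2]>zt]
        if len(t)>20: print(n,q['p'],q['extent'],cv2.minEnclosingCircle(t[:,:2].astype(np.float32)),t[:,2].max())
p,d,X=cloud('scene');cv2.imwrite('pics/s11.png',cv2.resize(p[80:280,160:400,::-1],None,fx=3,fy=3))
E
```

```text
shift [ 2.377 -1.615  0.08 ] turn [ 0.008 -0.003 -0.049] | pos [0.5645 0.1797 0.204 ] t 40.325 w 0.0852 F [-0.4  0.3  0.4] q [ 6.2 27.2 70.1  0.  82.7 15.2]
tin_blue 0.94 [98.2, 0.3, 205.8, 87.4] ((0.5030506253242493, 0.3073815405368805), 0.029620198532938957) 0.12634366823494184
```

View pics/s11.png

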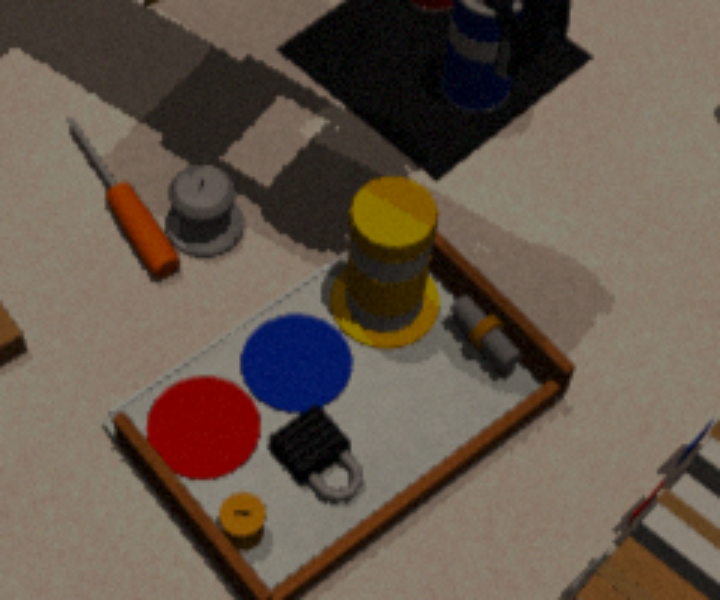

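Yellow stands centred on its coaster. Now blue.

>>> {"op": "send_rows", "data": {
  "targets": [
    [0.8,-0.55,0,0,0,0,85],
    [1.6,-1.1,0,0,0,0,85],
    [2.37,-1.61,0.2,0,0,0,85],
    [2.37,-1.61,0.7,0,0,0,85],
    [2.37,-1.61,1.2,0,0,0,85]
  ]
}}

```text
time_s: 41.1
position: [0.504, 0.3082, 0.1429]
tool_rot: [[0.155, 0.988, 0.001], [0.988, -0.155, -0.0], [0.0, 0.001, -1.0]]
ft_force: [-0.4, -0.4, 0.4]
grip_width: 0.0853
```

```bash
python3 mv.py .5032 .3088 .076 -8.6
```

```text
shift [ 0.009 -0.018  1.337] turn [ 0.006 -0.    -0.039] | pos [0.504  0.3082 0.1429] t 41.1 w 0.0853 F [-0.4 -0.4  0.4] q [20.  30.1 75.7 -0.  74.2 28.9]
```

>>> {"op": "send_rows", "data": {
  "targets": [
    [0,-0.02,0.4,0,0,0,85],
    [0,-0.02,0.9,0,0,0,85],
    [0,-0.02,1.25,0,0,0,85],
    [0,-0.02,1.34,0,0,0,85],
    [0,-0.02,1.34,0,0,0,85]
  ]
}}

```text
time_s: 41.72
position: [0.5031, 0.3083, 0.0767]
tool_rot: [[0.156, 0.988, 0.0], [0.988, -0.156, 0.0], [0.0, 0.0, -1.0]]
ft_force: [-0.0, 0.3, 0.3]
grip_width: 0.0848
```

>>> {"op": "send_rows", "data": {
  "targets": [
    [0,0,0,0,0,0,45],
    [0,0,0,0,0,0,45],
    [0,0,0,0,0,0,45],
    [0,0,0,0,0,0,45],
    [0,0,0,0,0,0,45]
  ]
}}

```text
time_s: 42.35
position: [0.503, 0.3088, 0.0774]
tool_rot: [[0.155, 0.988, 0.002], [0.988, -0.155, 0.001], [0.001, 0.002, -1.0]]
ft_force: [-0.4, -1.3, 5.6]
grip_width: 0.0557
```

>>> {"op": "send_rows", "data": {
  "targets": [
    [0,0,0,0,0,0,45],
    [0,0,-0.2,0,0,0,45],
    [0,0,-0.6,0,0,0,45],
    [0,0,-1.2,0,0,0,45],
    [0,0,-1.9,0,0,0,45]
  ]
}}

```text
time_s: 42.98
position: [0.502, 0.3086, 0.1721]
tool_rot: [[0.155, 0.988, -0.002], [0.988, -0.155, -0.001], [-0.001, -0.001, -1.0]]
ft_force: [0.0, 0.4, -1.6]
grip_width: 0.0558
```

```bash
python3 mv.py .5798 .0088 .25 -8.6
```

```text
shift [-5.683  2.464 -1.557] turn [-0.01   0.006 -0.04 ] | pos [0.502  0.3086 0.1721] t 42.975 w 0.0558 F [ 0.   0.4 -1.6] q [20.1 28.4 73.4  0.  78.2 29. ]
```

>>> {"op": "send_rows", "data": {
  "targets": [
    [0,0,-0.8,0,0,0,45],
    [-0.4,0.2,-1.5,0,0,0,45],
    [-1.2,0.5,-1.55,0,0,0,45],
    [-2.1,0.9,-1.55,0,0,0,45],
    [-3.0,1.3,-1.55,0,0,0,45]
  ]
}}

```text
time_s: 43.6
position: [0.5433, 0.1491, 0.2491]
tool_rot: [[0.155, 0.988, -0.0], [0.988, -0.155, -0.0], [-0.0, -0.0, -1.0]]
ft_force: [1.0, 0.3, -2.2]
grip_width: 0.0559
```

>>> {"op": "send_rows", "data": {
  "targets": [
    [-0.9,0.4,0,0,0,0,45],
    [-1.8,0.8,0,0,0,0,45],
    [-2.5,1.1,0,0,0,0,45],
    [-2.68,1.16,0,0,0,0,45],
    [-2.68,1.16,0.3,0,0,0,45]
  ]
}}

```text
time_s: 44.22
position: [0.5802, 0.0091, 0.2341]
tool_rot: [[0.156, 0.988, 0.002], [0.988, -0.156, -0.0], [0.0, 0.002, -1.0]]
ft_force: [0.4, 0.2, -2.8]
grip_width: 0.0555
```

```bash
python3 mv.py .5798 .0088 .092 -8.6
```

```text
shift [-0.007 -0.012  2.843] turn [ 0.013 -0.002 -0.044] | pos [0.5802 0.0091 0.2341] t 44.225 w 0.0555 F [ 0.4  0.2 -2.8] q [-10.8  24.7  69.1   0.   86.   -1.8]
```

>>> {"op": "send_rows", "data": {
  "targets": [
    [0,0,0.6,0,0,0,45],
    [0,0,1.2,0,0,0,45],
    [0,0,1.8,0,0,0,45],
    [0,0,2.4,0,0,0,45],
    [0,0,2.75,0,0,0,45]
  ]
}}

```text
time_s: 44.85
position: [0.5786, 0.011, 0.094]
tool_rot: [[0.153, 0.988, -0.003], [0.988, -0.153, 0.001], [0.0, -0.003, -1.0]]
ft_force: [0.3, -0.2, -2.3]
grip_width: 0.0562
```

>>> {"op": "send_rows", "data": {
  "targets": [
    [0,0,0,0,0,0,45],
    [0,0,0.03,0,0,0,45],
    [0,0,0.03,0,0,0,45]
  ]
}}

```text
time_s: 45.22
position: [0.5802, 0.0094, 0.0955]
tool_rot: [[0.155, 0.988, 0.001], [0.988, -0.155, -0.0], [0.0, 0.001, -1.0]]
ft_force: [0.1, -0.1, -2.5]
grip_width: 0.0562
```

```bash
python3 mv.py .5798 .009 .088 -8.6
```

```text
shift [-0.009 -0.007  0.15 ] turn [ 0.009 -0.    -0.037] | pos [0.5802 0.0094 0.0955] t 45.225 w 0.0562 F [ 0.1 -0.1 -2.5] q [-10.8  32.1  80.9   0.   66.9  -1.9]
```

>>> {"op": "send_rows", "data": {
  "targets": [
    [0,0,0.04,0,0,0,45],
    [0,0,0.08,0,0,0,45],
    [0,0,0.11,0,0,0,45],
    [0,0,0.11,0,0,0,45]
  ]
}}

```text
time_s: 45.72
position: [0.5799, 0.009, 0.0892]
tool_rot: [[0.155, 0.988, -0.0], [0.988, -0.155, 0.0], [0.0, -0.0, -1.0]]
ft_force: [0.9, -0.4, -2.7]
grip_width: 0.0559
```

>>> {"op": "send_rows", "data": {
  "targets": [
    [0,0,0.02,0,0,0,45],
    [0,0,0.04,0,0,0,45],
    [0,0,0.04,0,0,0,45]
  ]
}}

```text
time_s: 46.1
position: [0.5801, 0.009, 0.0883]
tool_rot: [[0.155, 0.988, 0.001], [0.988, -0.155, -0.0], [-0.0, 0.001, -1.0]]
ft_force: [-2.8, 0.1, 6.8]
grip_width: 0.0559
```

>>> {"op": "send_rows", "data": {
  "targets": [
    [0,0,0,0,0,0,85],
    [0,0,0,0,0,0,85],
    [0,0,0,0,0,0,85],
    [0,0,-0.1,0,0,0,85],
    [0,0,-0.5,0,0,0,85]
  ]
}}

```text
time_s: 46.72
position: [0.5795, 0.0092, 0.112]
tool_rot: [[0.155, 0.988, -0.002], [0.988, -0.155, 0.0], [0.0, -0.002, -1.0]]
ft_force: [-0.0, -0.3, -0.4]
grip_width: 0.0851
```

>>> {"op": "send_rows", "data": {
  "targets": [
    [0,0,-0.7,0,0,0,85],
    [0,0,-1.4,0,0,0,85],
    [0,0,-2.2,0,0,0,85],
    [0.9,-0.5,-2.4,0,0,0,85],
    [1.8,-1.0,-2.4,0,0,0,85]
  ]
}}

```text
time_s: 47.35
position: [0.5444, 0.1066, 0.2337]
tool_rot: [[0.156, 0.988, 0.003], [0.988, -0.156, 0.0], [0.0, 0.002, -1.0]]
ft_force: [-0.1, 0.5, 0.1]
grip_width: 0.0849
```

>>> {"op": "send_rows", "data": {
  "targets": [
    [0.9,-0.5,0,0,0,0,85],
    [1.8,-1.0,0,0,0,0,85],
    [2.7,-1.5,0,0,0,0,85],
    [3.2,-1.8,0,0,0,0,85],
    [3.2,-1.8,0,0,0,0,85]
  ]
}}

```text
time_s: 47.98
position: [0.4797, 0.2792, 0.2326]
tool_rot: [[0.152, 0.988, 0.0], [0.988, -0.152, 0.0], [0.0, 0.0, -1.0]]
ft_force: [-0.1, -0.6, -0.6]
grip_width: 0.0853
```

```bash
python3 mv.py .4082 .3657 .2 -8.6; python3 - <<'E'
from h import *
s=status.observe();p,d,X=cloud('wrist',s);cv2.imwrite('pics/w12.png',p[:,:,::-1])
for n,zt in [('spray_red',.14)]:
    for q in vision.masks_of('wrist',n)[:1]:
        P=X[q['pixels']&(d>0)];t=P[P[:,2]>zt]
        if len(t)>20: print(n,q['p'],q['extent'],cv2.minEnclosingCircle(t[:,:2].astype(np.float32)),t[:,2].max())
        b=P[(P[:,2]<.1)&(P[:,2]>.02)];print(fitr(b[:,:2],.0265),len(b))
E
```

```text
shift [ 1.492 -1.676  0.653] turn [ 0.002 -0.002 -0.019] | pos [0.4797 0.2792 0.2326] t 47.975 w 0.0853 F [-0.1 -0.6 -0.6] q [18.  22.3 73.4  0.  84.3 26.7]
spray_red 0.77 [117.9, 65.2, 205.0, 129.8] ((0.4079956114292145, 0.3656884729862213), 0.017464056611061096) 0.14898417590379068
[0.4073465  0.36569723] 662
```

View pics/w12.png

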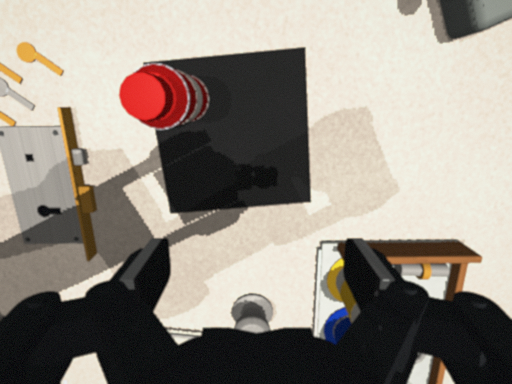

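The red can is at (0.408, 0.3657).

>>> {"op": "send_rows", "data": {
  "targets": [
    [0.6,-0.7,0,0,0,0,85],
    [1.2,-1.4,0,0,0,0,85],
    [1.49,-1.68,0,0,0,0,85],
    [1.49,-1.68,0.4,0,0,0,85],
    [1.49,-1.68,0.8,0,0,0,85]
  ]
}}

```text
time_s: 48.7
position: [0.41, 0.3637, 0.1919]
tool_rot: [[0.156, 0.988, 0.001], [0.988, -0.156, -0.0], [0.0, 0.001, -1.0]]
ft_force: [0.3, -0.6, -0.9]
grip_width: 0.0852
```

```bash
python3 mv.py .408 .3657 .0845 -8.6
```

```text
shift [ 0.033 -0.048  2.149] turn [ 0.006 -0.001 -0.047] | pos [0.41   0.3637 0.1919] t 48.7 w 0.0852 F [ 0.3 -0.6 -0.9] q [29.2 23.4 78.6 -0.  78.  38.2]
```

>>> {"op": "send_rows", "data": {
  "targets": [
    [0.02,-0.03,0.5,0,0,0,85],
    [0.02,-0.03,1.1,0,0,0,85],
    [0.02,-0.03,1.7,0,0,0,85],
    [0.02,-0.03,2.1,0,0,0,85],
    [0.02,-0.03,2.14,0,0,0,85]
  ]
}}

```text
time_s: 49.32
position: [0.4082, 0.3645, 0.0842]
tool_rot: [[0.157, 0.988, -0.002], [0.988, -0.157, -0.001], [-0.002, -0.002, -1.0]]
ft_force: [0.5, -0.2, 1.1]
grip_width: 0.0843
```

```bash
python3 mv.py .408 .3657 .0845 -8.6
```

```text
shift [ 0.023 -0.008 -0.005] turn [-0.013  0.013 -0.051] | pos [0.4082 0.3645 0.0842] t 49.325 w 0.0843 F [ 0.5 -0.2  1.1] q [29.4 30.2 87.  -0.  62.9 38.4]
```

>>> {"op": "send_rows", "data": {
  "targets": [
    [0.02,0,0,0,0,0,40],
    [0.02,0,0,0,0,0,40],
    [0.02,0,0,0,0,0,40],
    [0.02,0,0,0,0,0,40],
    [0.02,0,0,0,0,0,40]
  ]
}}

```text
time_s: 49.95
position: [0.4085, 0.3669, 0.0867]
tool_rot: [[0.155, 0.988, 0.002], [0.988, -0.155, 0.001], [0.002, 0.002, -1.0]]
ft_force: [-0.5, 0.0, 4.8]
grip_width: 0.0513
```

>>> {"op": "send_rows", "data": {
  "targets": [
    [0,0,0,0,0,0,40],
    [0,0,-0.2,0,0,0,40],
    [0,0,-0.6,0,0,0,40],
    [0,0,-1.2,0,0,0,40],
    [0,0,-1.9,0,0,0,40]
  ]
}}

```text
time_s: 50.58
position: [0.4075, 0.3664, 0.1815]
tool_rot: [[0.155, 0.988, -0.001], [0.988, -0.155, -0.001], [-0.001, -0.001, -1.0]]
ft_force: [0.6, -0.2, -2.7]
grip_width: 0.0513
```

```bash
python3 mv.py .5675 -.0752 .26 -8.6
```

```text
shift [-8.23   4.529 -1.568] turn [-0.005  0.005 -0.04 ] | pos [0.4075 0.3664 0.1815] t 50.575 w 0.0513 F [ 0.6 -0.2 -2.7] q [29.6 24.  79.5 -0.  76.6 38.5]
```

>>> {"op": "send_rows", "data": {
  "targets": [
    [0,0,-0.8,0,0,0,40],
    [-0.5,0.3,-1.5,0,0,0,40],
    [-1.3,0.7,-1.57,0,0,0,40],
    [-2.2,1.2,-1.57,0,0,0,40],
    [-3.1,1.7,-1.57,0,0,0,40]
  ]
}}

```text
time_s: 51.2
position: [0.4678, 0.1988, 0.2595]
tool_rot: [[0.155, 0.988, 0.0], [0.988, -0.155, 0.0], [0.0, 0.0, -1.0]]
ft_force: [1.0, 0.1, -2.3]
grip_width: 0.0513
```

>>> {"op": "send_rows", "data": {
  "targets": [
    [-0.9,0.5,0,0,0,0,40],
    [-1.8,1.0,0,0,0,0,40],
    [-2.7,1.5,0,0,0,0,40],
    [-3.6,2.0,0,0,0,0,40],
    [-4.4,2.4,0,0,0,0,40]
  ]
}}

```text
time_s: 51.82
position: [0.5524, -0.0375, 0.2593]
tool_rot: [[0.156, 0.988, -0.0], [0.988, -0.156, -0.0], [-0.0, -0.0, -1.0]]
ft_force: [-0.8, 0.4, -2.7]
grip_width: 0.0508
```

```bash
python3 mv.py .5675 -.0745 .24 -8.6
```

```text
shift [-0.684  0.414  0.386] turn [-0.     0.    -0.044] | pos [ 0.5524 -0.0375  0.2593] t 51.825 w 0.0508 F [-0.8  0.4 -2.7] q [-16.1  21.1  70.7  -0.   88.2  -7.2]
```

>>> {"op": "send_rows", "data": {
  "targets": [
    [-0.4,0.2,0,0,0,0,40],
    [-0.68,0.41,0.1,0,0,0,40],
    [-0.68,0.41,0.6,0,0,0,40],
    [-0.68,0.41,1.3,0,0,0,40],
    [-0.68,0.41,2,0,0,0,40]
  ]
}}

```text
time_s: 52.45
position: [0.5672, -0.0715, 0.1578]
tool_rot: [[0.154, 0.988, 0.0], [0.988, -0.154, 0.0], [0.0, 0.0, -1.0]]
ft_force: [0.8, -0.1, -3.3]
grip_width: 0.0513
```

>>> {"op": "send_rows", "data": {
  "targets": [
    [0,0,0.5,0,0,0,40],
    [0,0,0.9,0,0,0,40],
    [0,0,1.0,0,0,0,40],
    [0,0,1.0,0,0,0,40]
  ]
}}

```text
time_s: 52.95
position: [0.5674, -0.072, 0.1092]
tool_rot: [[0.154, 0.988, 0.0], [0.988, -0.154, 0.0], [0.0, 0.0, -1.0]]
ft_force: [0.2, 0.3, -2.5]
grip_width: 0.0512
```

```bash
python3 mv.py .5675 -.0745 .1 -8.6
```

```text
shift [-0.049  0.009  0.184] turn [ 0.002 -0.    -0.036] | pos [ 0.5674 -0.072   0.1092] t 52.95 w 0.0512 F [ 0.2  0.3 -2.5] q [-19.1  30.5  81.4   0.   68.1 -10.2]
```

>>> {"op": "send_rows", "data": {
  "targets": [
    [-0.05,0.01,0.06,0,0,0,40],
    [-0.05,0.01,0.12,0,0,0,40],
    [-0.05,0.01,0.17,0,0,0,40],
    [-0.05,0.01,0.2,0,0,0,40],
    [-0.05,0.01,0.2,0,0,0,40]
  ]
}}

```text
time_s: 53.58
position: [0.5673, -0.075, 0.0987]
tool_rot: [[0.155, 0.988, -0.0], [0.988, -0.155, 0.0], [0.0, -0.0, -1.0]]
ft_force: [0.5, 0.8, -3.3]
grip_width: 0.0509
```

>>> {"op": "send_rows", "data": {
  "targets": [
    [0,0,0.02,0,0,0,40],
    [0,0,0.04,0,0,0,40],
    [0,0,0.04,0,0,0,40]
  ]
}}

```text
time_s: 53.95
position: [0.5674, -0.0751, 0.0978]
tool_rot: [[0.155, 0.988, 0.001], [0.988, -0.155, -0.001], [-0.0, 0.001, -1.0]]
ft_force: [-3.1, 0.3, 5.8]
grip_width: 0.0514
```

Release, then back away up and toward the front so the cameras see everything.

>>> {"op": "send_rows", "data": {
  "targets": [
    [0,0,0,0,0,0,85],
    [0,0,0,0,0,0,85],
    [0,0,0,0,0,0,85],
    [0,0,-0.1,0,0,0,85],
    [0,0,-0.5,0,0,0,85]
  ]
}}

```text
time_s: 54.58
position: [0.5669, -0.0749, 0.1215]
tool_rot: [[0.155, 0.988, -0.002], [0.988, -0.155, 0.001], [0.0, -0.002, -1.0]]
ft_force: [-0.1, 0.3, 0.7]
grip_width: 0.0853
```

>>> {"op": "send_rows", "data": {
  "targets": [
    [0,0,-0.7,0,0,0,85],
    [0,0,-1.5,0,0,0,85],
    [0,0,-2.3,0,0,0,85],
    [0,-0.8,-2.5,0,0,0,85],
    [0,-1.7,-2.5,0,0,0,85]
  ]
}}

```text
time_s: 55.2
position: [0.4827, -0.0618, 0.2478]
tool_rot: [[0.155, 0.988, 0.002], [0.988, -0.155, -0.001], [-0.001, 0.002, -1.0]]
ft_force: [-0.3, -0.0, -0.6]
grip_width: 0.0852
```

>>> {"op": "send_rows", "data": {
  "targets": [
    [-0.8,-0.5,0,0,0,0,85],
    [-1.6,-0.9,0,0,0,0,85],
    [-2.4,-1.2,0,0,0,0,85],
    [-2.4,-1.2,0,0,0,0,85],
    [-2.4,-1.2,0,0,0,0,85]
  ]
}}

```text
time_s: 55.82
position: [0.4056, -0.1707, 0.2471]
tool_rot: [[0.155, 0.988, 0.0], [0.988, -0.155, 0.0], [0.0, 0.0, -1.0]]
ft_force: [0.6, 0.2, -0.4]
grip_width: 0.0851
```

```bash
cat > fin.py <<'E'
from h import *
s=status.observe();print(s['position'],s['time_s'],s['ft_force'])
A={}
for cam in ['top','scene']:
    p,d,X=cloud(cam,s);b=(190,130,405,280) if cam=='top' else (30,120,370,310)
    im=p[b[1]:b[3],b[0]:b[2],::-1];k=750/im.shape[1];cv2.imwrite(f'pics/f_{cam}.png',cv2.resize(im,None,fx=k,fy=k))
    for n in ['spray_red','jar_yellow','tin_blue','padlock_brass','padlock_black','coaster_red','coaster_yellow','coaster_blue']:
        r=vision.masks_of(cam,n)
        if r: A[cam,n]=X[r[0]['pixels']&(d>0)]
for n,r,h in [('spray_red',.0265,.105),('jar_yellow',.029,.117),('tin_blue',.0285,.115)]:
    for c in [('top',),('scene',),('top','scene')]:
        L=[A[k,n] for k in c if (k,n) in A]
        if not L: continue
        P=np.concatenate(L);q=P[(P[:,2]>.03)&(P[:,2]<.004+h)][:,:2]
        if len(q)>20: print(n,c,len(q),fitr(q,r).round(4))
for (c,n),P in A.items():
    if 'padlock' in n:
        b=P[P[:,2]>(.018 if 'brass' in n else .027)]
        if len(b)>10: print(c,n,cv2.minAreaRect(b[:,:2].astype(np.float32)),np.median(P[:,2]))
    if 'coaster' in n:
        P=P[P[:,2]<.019];print(c,n,cv2.minEnclosingCircle(P[:,:2].astype(np.float32)))
E
python3 fin.py
```

```text
[ 0.40561196 -0.17073231  0.24706129] 55.825 [ 0.64384669  0.23571792 -0.39300727]
spray_red ('top',) 81 [ 0.5662 -0.0761]
spray_red ('scene',) 440 [ 0.5661 -0.0744]
spray_red ('top', 'scene') 521 [ 0.5661 -0.0745]
jar_yellow ('top',) 114 [0.5906 0.092 ]
jar_yellow ('scene',) 262 [ 0.6129 -0.0267]
jar_yellow ('top', 'scene') 376 [ 0.6177 -0.0068]
tin_blue ('top',) 91 [0.5805 0.0076]
tin_blue ('scene',) 560 [0.5804 0.0092]
tin_blue ('top', 'scene') 651 [0.5804 0.0091]
top padlock_black ((0.6461189985275269, -0.03895845636725426), (0.04256421700119972, 0.0666341707110405), 83.34281921386719) 0.03278801136219345
top coaster_red ((0.5668705701828003, -0.07569573074579239), 0.040788546204566956)
top coaster_yellow ((0.5911620855331421, 0.09197290241718292), 0.04048747569322586)
top coaster_blue ((0.5756818056106567, 0.006670740433037281), 0.039639513939619064)
scene padlock_brass ((0.4531915783882141, -0.3329581916332245), (0.0409095324575901, 0.06730686128139496), 81.77127838134766) 0.02207803427663324
scene coaster_red ((0.5684940218925476, -0.07422776520252228), 0.04201938956975937)
scene coaster_yellow ((0.59858638048172, 0.08902700245380402), 0.037643905729055405)
scene coaster_blue ((0.5799279808998108, 0.008175828494131565), 0.04106535017490387)
```

View pics/f_top.png

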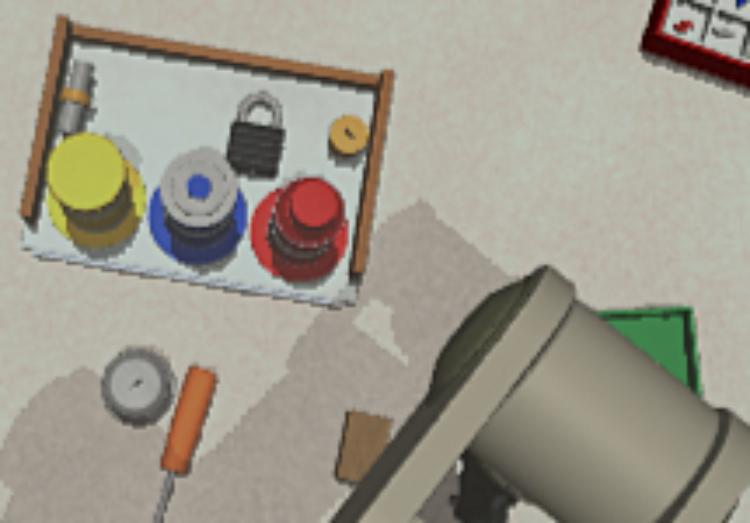

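View pics/f_scene.png

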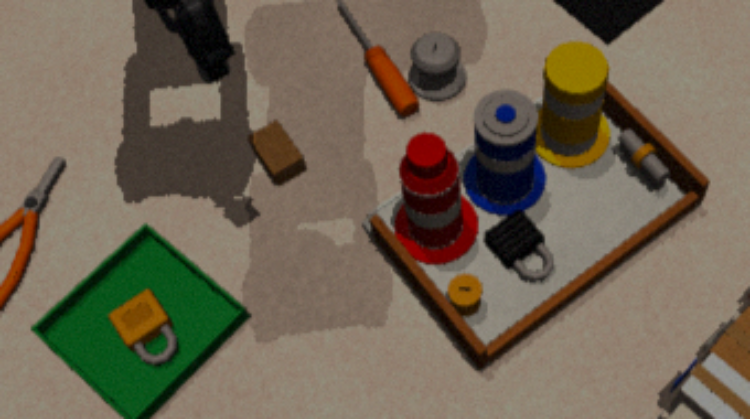

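All three containers stand upright on their own coasters, within about 2 mm of centre. The brass padlock is in the middle of the tray and the black one hasn't moved. The arm is clear, so I'm handing in.

```bash
python3 -c "
from rig import env
print(env.close_job())"
```

```text
the job is handed in; nothing more can be done
None
```

I finished the whole task and handed it in at about 56 s of the allowed 138 s; closing the job gave no verdict. I stood red, blue and yellow on the mat, laid the brass padlock in the tray, then put each container back on its own coaster.

**Last checks:**

| Thing | Measured position (m) | Target centre (m) | Off by |
|---|---|---|---|
| Red spray can | (0.566, -0.0745) | (0.5675, -0.0752) | about 2 mm |
| Blue tin | (0.5804, 0.0091) | (0.5798, 0.0088) | about 1 mm |
| Yellow jar | (0.5906, 0.092) | (0.592, 0.0926) | about 2 mm |
| Brass padlock | (0.438, -0.3336) | (0.438, -0.3335) | about 1 mm or less |

- **Black padlock:** the top camera puts it within about 1 mm of where it lay at the start.
- **Containers:** all three look upright in the final pictures. The arm was about 15 cm clear of everything.

**Checks that disagreed or were weaker:**
- **Yellow jar:** the last scene-camera fit landed on something else, at (0.613, -0.027). The jar's position therefore rests on the top camera and the pictures.
- **Red can:** an earlier scene-camera fit, while it stood on the mat, picked up the tray instead. I used the release pose and later confirmed it with the wrist camera.
- **Brass padlock:** the table uses the wrist picture taken just after release. The final scene-camera fit also took in the shackle, so it reads 15 mm further along x, but that picture shows the padlock in the same place.

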